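# Stand the oiled serving boards in the edge press and do up its slip-clutch thumbscrew

## Task

Stand every serving board lying on the counter upright on a thin edge in the press, side by side between the fence and the jaw with their faces towards them, and let go. Then turn the thumbscrew clockwise until the jaw has closed up the row and the clutch slips for the first time, and stop right there: the slip must stay under an eighth of a turn. Leave the other kitchen things where they are.

Things in the scene. Friction and masses are not known exactly. Their poses are not given: they have to be found in the camera images.
- press: Edge press fixed on the counter: aluminium base plate 150 mm (x) by 285 mm (y), 8 mm thick, with low side rails 138 mm apart (tops 34 mm above the counter). Origin on the counter under the bay's middle; y runs along the press from fence to gearbox, z up. Boards stand on the plate between fence and jaw. Gearbox 80 by 72 mm, 70 mm high, at y = 160 mm; thumbscrew on top.
- fence_face (a point): Middle of the clamping face of the fixed dark wooden fence, at y = -67.5 mm in the press's frame, 33 mm above the counter; axes as the press's. The fence is 100 mm wide (x), 20 mm thick (it lies on the -y side of this face), its top 58 mm above the counter.
- jaw_face (a point): Middle of the clamping face of the wooden jaw (94 mm wide, 20 mm thick, top 58 mm above the counter); axes as the press's. At y = +67.5 mm in the press's frame when fully open; it moves towards the fence (press's -y) by 7 mm per rad of the collar. Its start varies by up to 7 mm; four boards always fit.
- collar (a joint): Angle (rad) of the aluminium collar, a disc 60 mm across under the thumbscrew, 73 to 80 mm above the counter; clockwise from above positive, 0 with the jaw fully open. Geared to the jaw (7 mm per rad), it stops when the jaw is blocked. Turning drag about 0.03 N m.
- thumbscrew (a joint): Slip of the clutch (rad): angle of the thumbscrew relative to the collar, clockwise positive, 0 at the start (each has a black mark; the two are in line at 0). The thumbscrew carries the collar along until the jaw is blocked; then, at about 0.16 N m, the clutch slips and this value grows.
- wing (a point): Middle of the thumbscrew's steel wing, 107 mm above the counter on the screw's vertical axis: a flat bar 56 mm long (the point's x), 16 mm thick (y, the way to pinch it), 32 mm high (91 to 123 mm above the counter). It turns with the thumbscrew; clockwise from above closes the jaw. It takes several grasps.
- board1_mid (a point): Centre of a light wooden serving board, a plain slab 95 mm (x) by 66 mm (y) by 24 mm thick (z), 0.11 kg, lying flat on the counter at the start. Two to four such boards are there; absent ones read None.
- board2_mid (a point): Centre of a light wooden serving board, a plain slab 95 mm (x) by 66 mm (y) by 24 mm thick (z), 0.11 kg, lying flat on the counter at the start. Two to four such boards are there; absent ones read None.
- board3_mid (a point): Centre of a light wooden serving board, a plain slab 95 mm (x) by 66 mm (y) by 24 mm thick (z), 0.11 kg, lying flat on the counter at the start. Two to four such boards are there; absent ones read None.
- board4_mid (a point): Centre of a light wooden serving board, a plain slab 95 mm (x) by 66 mm (y) by 24 mm thick (z), 0.11 kg, lying flat on the counter at the start. Two to four such boards are there; absent ones read None.
- dip_dish: Small terracotta dip dish among the boards, 64 mm across, 22 mm high (bystander, origin under its centre).
Not all that is in view belongs to the job. Leave any white or yellow look-alike of the part that bears board1_mid alone. What is shaped like the part that bears board3_mid but turquoise is not meant.

How it is judged:
By the outcome, as a careful person would: the job done as asked, in the order asked, and still so for the second after the job is handed in, with the robot touching nothing.
Of board1, board2, board3, board4 only 2 to 4 are there at a start; the rules pass over those that are not, and their reading is None.
At some moment in a run one of board1, board2, board3, board4 may be knocked a few centimetres aside while the robot is not near it.
Once in a run the grip may slacken for a moment while it holds something.
It also fails if it takes over 210 s, if anything falls off the work surface, if the arm or the gripper's body presses on something with over 40 N, if the wrist force passes 120 N, or if a joint passes its speed limit or range.

## Robot

A 6-joint arm with a two-finger parallel gripper is mounted at the origin on the work surface. World frame = base frame: x ahead of the robot, y to its left, z up, the work surface at z = 0. Lengths are in m, angles in rad, forces in N, time in s.
With the tool pointing down it reaches from about 0.325 to 0.775 m from the base axis. Payload 5.5 kg.
Tool frame: the origin (TCP) lies on the centre line of the jaws, within the pads' length; the fingertips stand 11 mm ahead of it and the grasp point (between the pads) lies 8 mm behind it; x points along the fingers, y is the direction in which the jaws open and shut, and the axes are right-handed (so a half turn about x gives the same grasp; the last joint's range is limited). The gripper opens to 85 mm and grips with 20 to 120 N. Pads are 22 mm wide; open, the fingers measure 114 mm over their backs; the gripper's body (76 mm by 85 mm) begins 54 mm behind the grasp point. The pads swing forward as they close: fully open they stand 13 mm farther back than shut.
Start: joints at [1.101, 0.091, 1.231, -0, 1.82, -0.057], TCP at [0.241, 0.55, 0.242] pointing down, gripper open.
Joint ranges: [-2.87, 2.87], [-0.86, 2.18], [0.17, 2.46], [-1.51, 4.65], [0.06, 2.69], [-2.65, 2.65]. Speed limits (rad/s): [2.57, 2.57, 3.01, 3.14, 3.14, 3.14].

## Interface

Orientations are given as a rotation vector (axis times angle).
In Python, from workcell import robot gives the robot as it stands.
- The arm moves only by the tool play_rows, never from a script. Its argument "series" is a list of rows, each a list of 6 numbers: the shift along the world's x, y, z in m, then the turn, a rotation vector about the world's x, y, z in degrees. In form: [[x, y, z, ax, ay, az], ...]. A call has 1 to 20 rows; each row is the pose to reach, as a shift and turn from the pose measured when the call began; what a row does not reach only later rows make up. A row lasts 1/12 s, in which the tool goes at most 41.7 mm and 7.16 degrees, less where a joint would pass 70% of its speed; a pose out of reach is approached as far as the arm can. A call with a gripper value outside its range is refused whole. "grip" is the finger opening in m, from 0 to 0.0854, set as the call begins (left out, the last holds). The fingers move at their own pace and stop on an object; the grip force is fixed at half the most. Time passes only in rows, so rows that repeat a pose let the fingers close. It gives the time, the measured TCP pose, the force and the opening at its end, in the units of the state.
- robot.get_obs(): the state, without advancing time (a new reading comes with each control period).
- robot.camera(name): name is "side" or "top"; returns the picture (420x560x3 uint8, red, green, blue); there is no depth.
- robot.get_calibration(name): a dict with "intrinsics" (3x3 intrinsics, pixels), "R" (3x3) and "t" (3): a world point X has camera coordinates R X + t. Camera axes: x right, y down, z forward; pixel columns grow to the right and rows downward; lengths in m; the calibration is good to about 2 mm. A picture is of the moment at which its call begins. get_calibration takes no time and is no camera call.
- robot.hand_in(): hands the job in, once; it reports no verdict.
The state is a dict: "time": time; "joints": joint angles; "dq": joint speeds; "joint_torque": joint torques, N m; "ee_pos": TCP position; "tool_rot": TCP orientation; "ft_force": force on the tool from outside, world axes, zero at the start; "ft_torque": the same for the moment, N m; "grip_width": finger opening in m.
Only numpy, scipy, OpenCV 4.12 (cv2) and the standard library are available. Lean on these libraries where they do the work, as an engineer would, in place of code of your own. Each camera call takes 0.05 s, during which the arm holds its last target. There are 200 camera calls.

## Working session

There is one attempt and no reset: what is moved stays moved. The work goes in short steps, Python scripts to look and compute and a tool call to move; the robot and the scene stay as the last step left them, time stands still between calls to the robot, and variables do not carry over. Pictures are saved under pics/ and viewed, about 12 in all and at most 16, crops included, and the job is handed in when it is done.

Besides the shell and the picture viewer there is one more tool, called after "Emit:" as a command line: name --pt "numbers of a row" for each row, then --argument value for the rest. play_rows: Moves the arm, as the interface text tells. Its arguments: {"type":"object","properties":{"series":{"type":"array","items":{"type":"array","items":{"type":"number"}}},"grip":{"type":"number"}},"required":["series"]}

```bash
ls; mkdir -p pics; python3 - <<'E'
from workcell import robot
import cv2,numpy as np
print(robot.get_obs())
for n in("top","side"):
    im=robot.camera(n); cv2.imwrite(f"pics/{n}0.png",im[:,:,::-1])
    c=robot.get_calibration(n); print(n,c, -c["R"].T@c["t"])
E
```

```text
pics
{'time': 0.0, 'joints': array([ 1.10130851e+00,  9.18730590e-02,  1.23189354e+00,  3.10456742e-05,
        1.81980959e+00, -5.66848862e-02]), 'dq': array([ 1.17590824e-03, -4.43332061e-05, -3.06174095e-05,  2.02198574e-03,
       -1.40850755e-04, -1.85727369e-03]), 'joint_torque': array([ 1.56991000e-04, -4.58718145e+01, -4.18038940e+01,  1.02594829e-04,
        1.11585169e-02,  1.47751746e-05]), 'ee_pos': array([0.24057115, 0.54937015, 0.24113803]), 'tool_rot': array([ 0.32230897,  1.54698219, -0.32532291]), 'ft_force': array([ 0.66133875, -0.57572862, -0.14677511]), 'ft_torque': array([ 0.04654839, -0.00910612,  0.01197285]), 'grip_width': 0.08524541652353147}
top {'intrinsics': array([[398.84493178,   0.        , 284.64127203],
       [  0.        , 398.84493178, 207.67196386],
       [  0.        ,   0.        ,   1.        ]]), 'R': array([[ 0.02616358, -0.99932462,  0.02580248],
       [-0.98742525, -0.02986035, -0.15524087],
       [ 0.1559065 , -0.02141636, -0.98753962]]), 't': array([-0.05388036,  0.48651708,  0.98878942])} [ 0.32765026 -0.01814013  1.05338631]
side {'intrinsics': array([[410.79710129,   0.        , 280.81775224],
       [  0.        , 410.79710129, 214.20224362],
       [  0.        ,   0.        ,   1.        ]]), 'R': array([[ 0.67619335, -0.7366212 ,  0.01231901],
       [-0.41305686, -0.39291217, -0.8215863 ],
       [ 0.61003818,  0.55046274, -0.56995104]]), 't': array([-0.3611912 ,  0.26750707,  0.93160816])} [-0.21358583 -0.67376989  0.7552007 ]
```

View pics/top0.png

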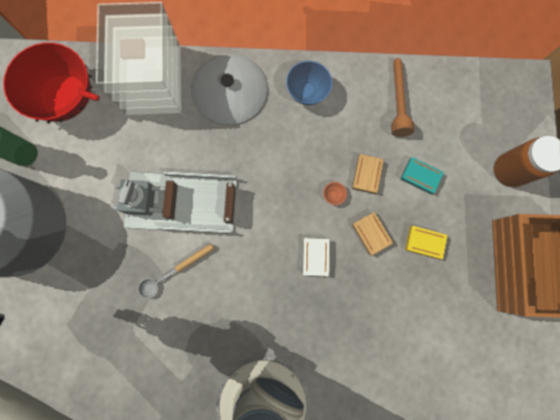

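View pics/side0.png

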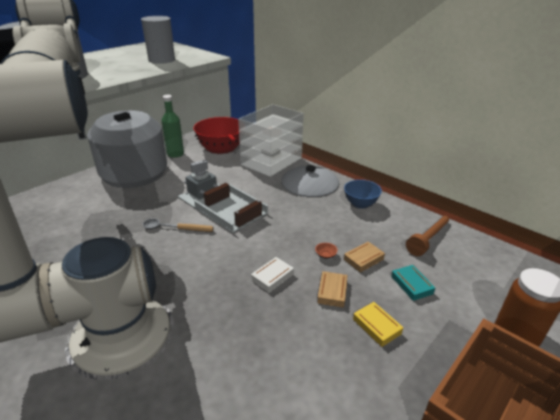

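The top view shows two wooden boards at (368,174) and (373,234). The dish is at (336,194), the decoys are white, yellow and turquoise, and the press has its fence at (231,202), jaw at (169,200) and gearbox at (137,197). Next I measure these.

```bash
cat > h.py <<'E'
from workcell import robot
import cv2,numpy as np
CAL={n:robot.get_calibration(n) for n in("top","side")}
def ray(n,px,z):
    c=CAL[n]; R,t=c["R"],c["t"]; o=-R.T@t
    p=np.atleast_2d(np.asarray(px,float)); d=np.c_[p,np.ones(len(p))]@np.linalg.inv(c["intrinsics"]).T@R
    return o+d*((z-o[2])/d[:,2])[:,None]
def proj(n,X):
    c=CAL[n]; q=np.atleast_2d(X)@c["R"].T+c["t"]; q=q@c["intrinsics"].T
    return q[:,:2]/q[:,2:]
def rects(im,mask,n,z,amin=150):
    out=[]
    for c in cv2.findContours(mask.astype(np.uint8),cv2.RETR_EXTERNAL,cv2.CHAIN_APPROX_NONE)[0]:
        if cv2.contourArea(c)<amin: continue
        W=ray(n,c[:,0],z)[:,:2]; r=cv2.minAreaRect((W*1000).astype(np.float32))
        (cx,cy),(w,h),a=r
        if w<h: w,h,a=h,w,a+90
        out.append((c[:,0].mean(0).round(),round(cx),round(cy),round(w),round(h),round((a+90)%180-90,1)))
    return out
E
python3 - <<'E'
from h import *
for n in("top","side"):
    im=cv2.cvtColor(cv2.imread(f"pics/{n}0.png"),cv2.COLOR_BGR2HSV)
    H,S,V=cv2.split(im)
    for p in ([(368,174),(373,234),(231,200),(169,200),(336,194),(132,48)] if n=="top" else [(364,255),(333,288),(217,192),(249,210)]): print(n,p,im[p[1],p[0]])
    m=(H>8)&(H<22)&(S>90)&(V>110)
    print("boards",*rects(im,m,n,.024),sep="\n ")
    m=(H<14)&(S>90)&(V<110)
    print("dark",*rects(im,m,n,.058,60),sep="\n ")
t=cv2.imread("pics/top0.png")
a=cv2.resize(t[160:245,105:255],None,fx=5,fy=5,interpolation=cv2.INTER_CUBIC)
cv2.imwrite("pics/press0.png",a)
E
```

```text
top (368, 174) [ 17 120 208]
top (373, 234) [ 18 120 208]
top (231, 200) [ 10 105 100]
top (169, 200) [ 11 117 105]
top (336, 194) [  9 151 186]
top (132, 48) [ 18  34 200]
boards
 (array([194., 257.]), 355, 187, 107, 16, -54.2)
 (array([496., 265.]), 358, -593, 231, 11, 0.4)
 (array([504., 265.]), 359, -614, 242, 12, 0.3)
 (array([513., 264.]), 360, -635, 252, 16, 0.4)
 (array([537., 266.]), 362, -711, 265, 113, -0.5)
 (array([372., 233.]), 430, -270, 94, 69, 30.9)
 (array([335., 193.]), 533, -171, 61, 59, -88.3)
 (array([368., 173.]), 590, -259, 96, 68, -11.5)
 (array([530., 158.]), 647, -703, 101, 54, 12.2)
 (array([400.,  97.]), 818, -356, 212, 55, -1.4)
 (array([301.,  26.]), 924, -33, 1591, 330, -87.4)
dark
 (array([511., 296.]), 281, -605, 83, 10, -0.1)
 (array([531., 288.]), 300, -659, 81, 20, 0.8)
 (array([501., 286.]), 306, -584, 125, 10, 0.1)
 (array([499., 239.]), 423, -584, 99, 10, -0.4)
 (array([539., 233.]), 428, -696, 106, 88, -3.9)
 (array([518., 266.]), 359, -628, 249, 12, -0.1)
 (array([229., 202.]), 494, 101, 80, 16, -1.2)
 (array([168., 199.]), 498, 255, 88, 18, -1.6)
 (array([521., 170.]), 613, -652, 144, 99, -66.6)
 (array([ 69., 112.]), 719, 523, 117, 30, -52.2)
 (array([34., 81.]), 808, 624, 200, 147, -8.8)
side (364, 255) [ 17 113 185]
side (333, 288) [ 17 115 187]
side (217, 192) [10 89 43]
side (249, 210) [ 9 91 45]
boards
 (array([519., 412.]), 403, -719, 81, 39, -47.1)
 (array([483., 360.]), 445, -669, 277, 159, -0.3)
 (array([333., 287.]), 427, -275, 95, 66, 30.4)
 (array([364., 254.]), 587, -263, 95, 65, -11.0)
dark
 (array([437., 414.]), 274, -612, 56, 33, -47.1)
 (array([507., 383.]), 414, -690, 246, 175, 0.1)
 (array([527., 314.]), 633, -658, 176, 107, 0.1)
 (array([248., 209.]), 485, 93, 87, 20, 0.4)
 (array([216., 192.]), 482, 233, 110, 58, 1.2)
 (array([431., 207.]), 799, -203, 930, 326, -89.6)
 (array([219., 133.]), 779, 593, 354, 186, 47.4)
```

View pics/press0.png

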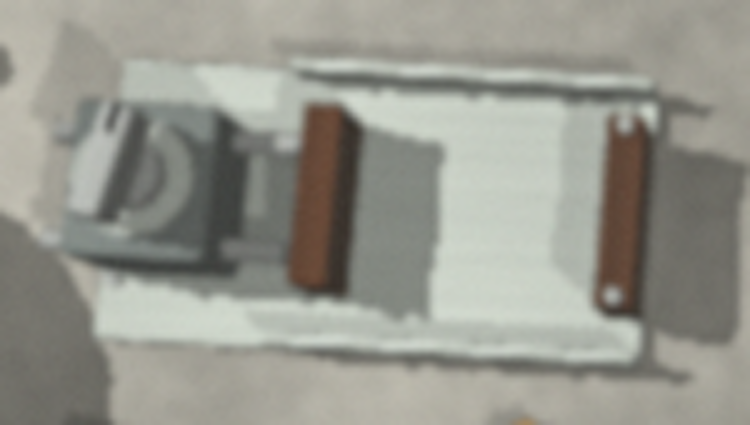

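The press crop shows the fence top's bay-side edge from (610,113) to (597,308), the jaw top between x 290 and 340, and the wing turned steeply at (108,160). I turn these into world points.

```bash
python3 - <<'E'
from h import *
def o(p): return (np.asarray(p,float)+.5)/5-.5+[105,160]
def show(l,ps,z):
    W=ray("top",o(ps),z)[:,:2]*1000; print(l,W.round(0).tolist(), "mid",W.mean(0).round(1))
    return W
f=show("fence top TL,TR,BR,BL",[(610,113),(640,113),(637,310),(597,308)],.058)
j=show("jaw top",[(306,103),(340,103),(328,290),(290,284)],.058)
show("upper rail top",[(295,60),(655,80)],.034)
show("plate lower edge",[(95,335),(635,360)],.008)
show("gearbox top corners",[(85,100),(222,112),(212,260),(65,250)],.070)
show("wing top",[(100,105),(132,105),(112,218),(72,205)],.123)
show("collar ring",[(140,120),(192,175),(145,228)],.08)
# sub-pixel: fence & jaw ctr from both views triangulated as brown blobs on top
for n in("top","side"):
    print(n,proj(n,np.r_[f.mean(0)/1000,.058]),proj(n,np.r_[j.mean(0)/1000,.058]))
s=cv2.imread("pics/side0.png")
cv2.imwrite("pics/pside0.png",cv2.resize(s[145:235,165:285],None,fx=6,fy=6,interpolation=cv2.INTER_CUBIC))
E
```

```text
fence top TL,TR,BR,BL [[546.0, 110.0], [546.0, 94.0], [446.0, 91.0], [446.0, 111.0]] mid [495.9 101.6]
jaw top [[546.0, 263.0], [547.0, 246.0], [451.0, 246.0], [454.0, 265.0]] mid [499.4 254.9]
upper rail top [[574.0, 277.0], [570.0, 90.0]] mid [571.8 183.8]
plate lower edge [[430.0, 378.0], [425.0, 96.0]] mid [427.5 237.1]
gearbox top corners [[542.0, 370.0], [538.0, 301.0], [463.0, 300.0], [466.0, 373.0]] mid [501.9 335.9]
wing top [[528.0, 341.0], [528.0, 326.0], [474.0, 331.0], [480.0, 350.0]] mid [502.4 337.3]
collar ring [[530.0, 338.0], [503.0, 310.0], [476.0, 331.0]] mid [503.2 326.3]
top [[228.80687294 201.64778358]] [[167.81064553 198.46542548]]
side [[248.14816597 206.06442088]] [[216.4244554  187.73285619]]
```

View pics/pside0.png

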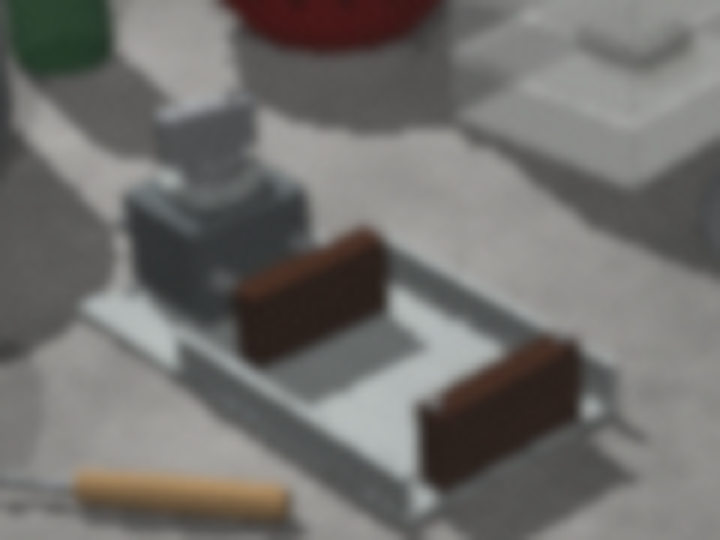

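```bash
cat > ik.py <<'E'
import numpy as np
from scipy.spatial.transform import Rotation as Ro
j=[1.10130851,.09187306,1.23189354,0,1.81980959,-.0566849]
R0=Ro.from_rotvec([0.32230897,1.54698219,-0.32532291])
F=lambda j:Ro.from_euler('ZYZYZ',[j[0],j[1]+j[2],j[3],j[4],j[5]])
C=F(j).inv()*R0
def tool(az,tilt,ysign=1):
    "tool x tilts from down towards azimuth az (deg); tool y horizontal"
    a,t=np.radians([az,tilt]); x=np.array([np.cos(a)*np.sin(t),np.sin(a)*np.sin(t),-np.cos(t)])
    y=ysign*np.array([-np.sin(a),np.cos(a),0]); return Ro.from_matrix(np.c_[x,y,np.cross(x,y)])
def wrist(R,p,phi,d=.2):
    w=np.array(p)-d*R.as_matrix()[:,0]; j1=np.arctan2(w[1],w[0])
    e=(Ro.from_euler('ZY',[j1,phi]).inv()*R*C.inv()).as_euler('ZYZ')
    out=[]
    for a,b,c in ((e[0],e[1],e[2]),):
        out.append(np.round([j1,(a+1.51)%(2*np.pi)-1.51,b,(c+np.pi)%(2*np.pi)-np.pi],2))
    return out[0]
E
python3 - <<'E'
from ik import *
print(C.as_matrix().round(2), R0.as_matrix().round(2))
cases={'A':(30.6,(.43,-.27,.03)),'B':(-11.3,(.59,-.26,.03))}
for phi in(1.3,1.7):
  for k,(a,p) in cases.items():
    for az in(a,a+180):
      for t in (30,45):
       for s in(1,-1): print(phi,k,az,t,s,'pick',wrist(tool(az,t,s),p,phi),'vert',wrist(tool(az,0,s),p,phi))
  for t in (45,60):
   for s in(1,-1): print(phi,'place',t,s,wrist(tool(-91.2,t,s),(.5,.13,.07),phi),'lift-vert',wrist(tool(-91.2,0,s),(.5,.13,.2),phi))
E
```

```text
Traceback (most recent call last):
  File "ik.py", line 6, in <module>
    C=F(j).inv()*R0
      ~^^^
  File "ik.py", line 5, in <lambda>
    F=lambda j:Ro.from_euler('ZYZYZ',[j[0],j[1]+j[2],j[3],j[4],j[5]])
               ~~~~~~~~~~~~~^^^^^^^^^^^^^^^^^^^^^^^^^^^^^^^^^^^^^^^^^
  File "scipy/spatial/transform/_rotation.pyx", line 1413, in scipy.spatial.transform._rotation.Rotation.from_euler
ValueError: Expected axis specification to be a non-empty string of upto 3 characters, got ZYZYZ
```

```bash
sed -i "s/^F=.*/F=lambda j:Ro.from_euler('ZYZ',[j[0],j[1]+j[2],j[3]])*Ro.from_euler('YZ',[j[4],j[5]])/" ik.py
cat > t.py <<'E'
from ik import *
print(C.as_matrix().round(2).tolist(), R0.as_matrix().round(2).tolist())
cases={'A':(30.6,(.43,-.27,.03)),'B':(-11.3,(.59,-.26,.03))}
for phi in(1.3,1.7):
  for k,(a,p) in cases.items():
    for az in(a,a+180):
      for t in (45,):
       for s in(1,-1): print(phi,k,az,t,s,'pick',wrist(tool(az,t,s),p,phi),'vert',wrist(tool(az,0,s),p,phi))
  for t in (45,):
   for s in(1,-1): print(phi,'place',t,s,wrist(tool(-91.2,t,s),(.5,.13,.07),phi),'lift-vert',wrist(tool(-91.2,0,s),(.5,.13,.2),phi))
E
python3 t.py
```

```text
[[-0.0, -1.0, -0.0], [0.0, 0.0, -1.0], [1.0, -0.0, 0.0]] [[-0.0, 0.4, 0.92], [-0.0, 0.92, -0.4], [-1.0, -0.0, -0.0]]
1.3 A 30.6 45 1 pick [-0.84  0.77  1.62 -2.81] vert [-0.56  0.    1.84 -2.67]
1.3 A 30.6 45 -1 pick [-0.84  0.77  1.62  0.33] vert [-0.56 -0.    1.84  0.48]
1.3 A 210.6 45 1 pick [-0.34 -0.77  2.24  0.32] vert [-0.56 -0.    1.84  0.48]
1.3 A 210.6 45 -1 pick [-0.34 -0.77  2.24 -2.82] vert [-0.56  0.    1.84 -2.67]
1.3 B -11.3 45 1 pick [-0.48  0.22  1.09 -1.87] vert [-0.42  0.    1.84 -1.79]
1.3 B -11.3 45 -1 pick [-0.48  0.22  1.09  1.27] vert [-0.42 -0.    1.84  1.35]
1.3 B 168.7 45 1 pick [-0.38 -0.25  2.61  1.23] vert [-0.42 -0.    1.84  1.35]
1.3 B 168.7 45 -1 pick [-0.38 -0.25  2.61 -1.91] vert [-0.42  0.    1.84 -1.79]
1.3 place 45 1 [ 0.49 -0.81  2.12  0.17] lift-vert [ 0.25 -0.    1.84  0.28]
1.3 place 45 -1 [ 0.49 -0.81  2.12 -2.97] lift-vert [ 0.25  0.    1.84 -2.87]
1.7 A 30.6 45 1 pick [-0.84  0.79  1.34 -3.09] vert [-0.56  0.    1.44 -2.67]
1.7 A 30.6 45 -1 pick [-0.84  0.79  1.34  0.05] vert [-0.56 -0.    1.44  0.48]
1.7 A 210.6 45 1 pick [-0.34 -0.62  1.94  0.61] vert [-0.56 -0.    1.44  0.48]
1.7 A 210.6 45 -1 pick [-0.34 -0.62  1.94 -2.53] vert [-0.56  0.    1.44 -2.67]
1.7 B -11.3 45 1 pick [-0.48  0.31  0.7  -2.01] vert [-0.42  0.    1.44 -1.79]
1.7 B -11.3 45 -1 pick [-0.48  0.31  0.7   1.13] vert [-0.42 -0.    1.44  1.35]
1.7 B 168.7 45 1 pick [-0.38 -0.16  2.21  1.35] vert [-0.42 -0.    1.44  1.35]
1.7 B 168.7 45 -1 pick [-0.38 -0.16  2.21 -1.79] vert [-0.42  0.    1.44 -1.79]
1.7 place 45 1 [ 0.49 -0.69  1.83  0.47] lift-vert [ 0.25 -0.    1.44  0.28]
1.7 place 45 -1 [ 0.49 -0.69  1.83 -2.67] lift-vert [ 0.25  0.    1.44 -2.87]
```

Emit:
play_rows --pt "0.12 -0.2 0.02 0 0 -40" --pt "0.12 -0.2 0.02 0 0 -40" --pt "0.12 -0.2 0.02 0 0 -40" --pt "0.12 -0.2 0.02 0 0 -40" --pt "0.12 -0.2 0.02 0 0 -40" --pt "0.2 -0.6 0.02 0 0 -126" --pt "0.2 -0.6 0.02 0 0 -126" --pt "0.2 -0.6 0.02 0 0 -126" --pt "0.2 -0.6 0.02 0 0 -126" --pt "0.2 -0.6 0.02 0 0 -126" --pt "0.2 -0.6 0.02 0 0 -126" --pt "0.2 -0.6 0.02 0 0 -126" --pt "0.2 -0.6 0.02 0 0 -126" --pt "0.2 -0.6 0.02 0 0 -126" --pt "0.2 -0.6 0.02 0 0 -126" --pt "0.2 -0.6 0.02 0 0 -126" --pt "0.2 -0.6 0.02 0 0 -126" --pt "0.2 -0.6 0.02 0 0 -126" --pt "0.2 -0.6 0.02 0 0 -126" --pt "0.2 -0.6 0.02 0 0 -126" --grip 0.0854

```text
time: 1.77
ee_pos: [0.4405, -0.0507, 0.2609]
tool_rot: [1.922, 0.526, -1.923]
ft_force: [-0.3, 0.0, -0.5]
grip_width: 0.0854
```

```bash
cat > go.py <<'E'
import sys
from h import *
from ik import *
def state():
    o=robot.get_obs(); return o["ee_pos"],Ro.from_rotvec(o["tool_rot"]),o
def delta(p,R):
    ep,eR,_=state(); r=np.degrees((R*eR.inv()).as_rotvec()); d=np.asarray(p)-ep
    print("delta",d.round(4).tolist(),r.round(1).tolist(),"rows>=",round(max(np.linalg.norm(d)/.0417,np.linalg.norm(r)/7.16),1))
def boards(tag):
    for n in("top","side"):
        im=robot.camera(n); cv2.imwrite(f"pics/{n}_{tag}.png",im[:,:,::-1]); H,S,V=cv2.split(cv2.cvtColor(im,cv2.COLOR_RGB2HSV))
        for r in rects(im,(H>8)&(H<22)&(S>80)&(V>110),n,.024):
            if 300<r[1]<720 and -480<r[2]<0: print(n,r)
E
python3 - <<'E'
from go import *
p,R,o=state(); print(o["time"],p.round(4),o["joints"].round(2),o["ft_force"].round(1)); print(R.as_matrix().round(3).tolist())
boards("1")
l=np.array([np.cos(np.radians(30.6)),np.sin(np.radians(30.6)),0])
P=np.array([.4285,-.2725,0])-.005*l
delta(P+[0,0,.12],tool(30.6,45,-1)); delta(P+[0,0,.016]-.03*l+[0,0,.03],tool(30.6,45,-1)); delta(P+[0,0,.016],tool(30.6,45,-1))
E
```

```text
1.7667 [ 0.4405 -0.0507  0.2609] [-0.19 -0.32  1.58  0.    1.89  0.85] [-0.3  0.  -0.5]
[[-0.001, 0.507, -0.862], [0.002, -0.862, -0.507], [-1.0, -0.002, 0.0]]
top (array([372., 234.]), 430, -270, 95, 70, 30.6)
top (array([373., 173.]), 589, -275, 101, 46, -0.3)
side (array([333., 286.]), 427, -274, 97, 66, 30.2)
side (array([364., 254.]), 587, -264, 96, 67, -11.7)
delta [-0.0163, -0.2247, -0.1411] [22.8, -38.8, 0.0] rows>= 6.4
delta [-0.0421, -0.24, -0.2151] [22.8, -38.8, 0.0] rows>= 7.8
delta [-0.0163, -0.2247, -0.2451] [22.8, -38.8, 0.0] rows>= 8.0
```

Emit:
play_rows --pt "-0.016 -0.225 -0.14 22.8 -38.8 0" --pt "-0.016 -0.225 -0.14 22.8 -38.8 0" --pt "-0.016 -0.225 -0.14 22.8 -38.8 0" --pt "-0.016 -0.225 -0.14 22.8 -38.8 0" --pt "-0.016 -0.225 -0.14 22.8 -38.8 0" --pt "-0.016 -0.225 -0.14 22.8 -38.8 0" --pt "-0.016 -0.225 -0.14 22.8 -38.8 0" --pt "-0.016 -0.225 -0.14 22.8 -38.8 0" --pt "-0.016 -0.225 -0.14 22.8 -38.8 0" --pt "-0.016 -0.225 -0.16 22.8 -38.8 0" --pt "-0.016 -0.225 -0.18 22.8 -38.8 0" --pt "-0.016 -0.225 -0.2 22.8 -38.8 0" --pt "-0.016 -0.225 -0.215 22.8 -38.8 0" --pt "-0.016 -0.225 -0.225 22.8 -38.8 0" --pt "-0.016 -0.225 -0.23 22.8 -38.8 0" --pt "-0.016 -0.225 -0.235 22.8 -38.8 0" --pt "-0.016 -0.225 -0.24 22.8 -38.8 0" --pt "-0.016 -0.225 -0.2425 22.8 -38.8 0" --pt "-0.016 -0.225 -0.245 22.8 -38.8 0" --pt "-0.016 -0.225 -0.245 22.8 -38.8 0"

```text
time: 3.53
ee_pos: [0.4245, -0.2754, 0.016]
tool_rot: [2.633, 0.72, -1.091]
ft_force: [0.4, -0.5, -1.3]
grip_width: 0.0852
```

```bash
python3 - <<'E'
from go import *
p,R,o=state(); print(p.round(4),o["joints"].round(2),o["ft_force"].round(1))
im=robot.camera("side")
cv2.imwrite("pics/s2.png",cv2.resize(im[200:330,230:430,::-1],None,fx=4,fy=4,interpolation=cv2.INTER_CUBIC))
E
```

```text
[ 0.4245 -0.2754  0.016 ] [-1.13 -0.11  2.02  0.8   1.39 -0.31] [ 0.4 -0.5 -1.3]
```

View pics/s2.png

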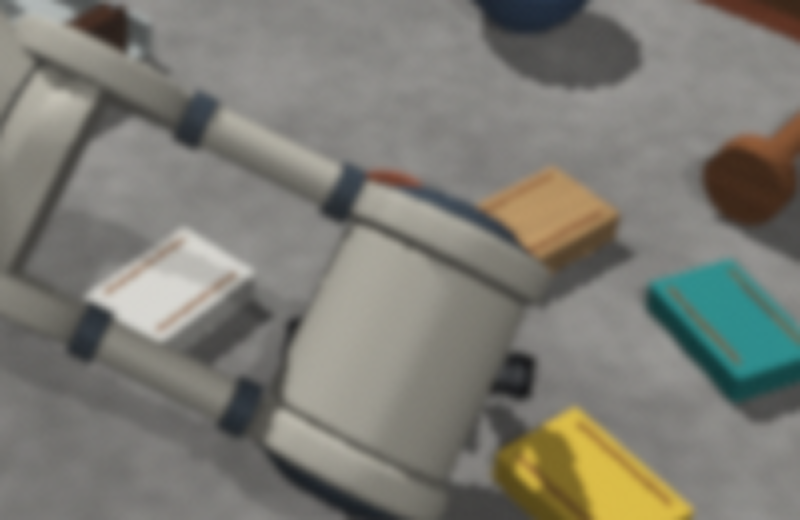

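The side view is blocked by the wrist, and the white and yellow decoys are untouched. I close the gripper.

Emit:
play_rows --pt "0 0 0 0 0 0" --pt "0 0 0 0 0 0" --pt "0 0 0 0 0 0" --pt "0 0 0 0 0 0" --pt "0 0 0 0 0 0" --pt "0 0 0 0 0 0" --pt "0 0 0 0 0 0" --pt "0 0 0 0 0 0" --grip 0.05

```text
time: 4.25
ee_pos: [0.4247, -0.2761, 0.017]
tool_rot: [2.633, 0.718, -1.09]
ft_force: [-2.9, -1.4, 5.2]
grip_width: 0.0644
```

Emit:
play_rows --pt "0 0 0.01 0 0 0" --pt "0 0 0.03 0 0 0" --pt "0 0 0.06 0 0 0" --pt "0 0 0.1 0 0 0" --pt "0 0 0.14 0 0 0" --pt "0 0 0.18 0 0 0" --pt "0 0 0.18 0 0 0" --pt "0 0 0.18 0 0 0"

```text
time: 4.92
ee_pos: [0.425, -0.2767, 0.1998]
tool_rot: [2.629, 0.714, -1.088]
ft_force: [-0.2, -0.1, -1.6]
grip_width: 0.0648
```

```bash
python3 - <<'E'
from go import *
p,R,o=state(); print(p.round(4),o["joints"].round(2),o["ft_force"].round(1),o["grip_width"])
boards("3")
u=np.array([np.sin(np.radians(1.2)),np.cos(np.radians(1.2)),0])
org=np.array([.4978,.179,0]); fence=org-.0675*u
Rp=tool(-91.2,45,1)
# board in tool frame from pick pose
pk=p-[0,0,.18]; Rk=tool(30.6,45,-1); b=Rk.inv().apply(np.array([.4285,-.2725,.012])-pk); print("board in tool",b.round(4))
tgt=fence+u*(.012+.004)+[0,0,.008+.0475+.002]
P=tgt-Rp.apply(b); print("place TCP",P.round(4)); 
for w in (P+[0,.02,.10],P): delta(w,Rp)
E
```

```text
[ 0.425  -0.2767  0.1998] [-1.13 -0.3   1.84  0.78  1.65 -0.05] [-0.2 -0.1 -1.6] 0.06481435176640006
top (array([394., 224.]), 452, -325, 118, 85, 32.0)
top (array([335., 193.]), 533, -171, 61, 59, -88.3)
top (array([368., 173.]), 590, -259, 97, 69, -11.6)
side (array([364., 254.]), 588, -262, 95, 69, -11.0)
board in tool [ 0.0092 -0.0019  0.0019]
place TCP [0.4988 0.1353 0.0626]
delta [0.0745, 0.4309, -0.0329] [-80.5, 47.0, 45.5] rows>= 14.5
delta [0.0745, 0.4109, -0.1329] [-80.5, 47.0, 45.5] rows>= 14.5
```

View pics/side_3.png

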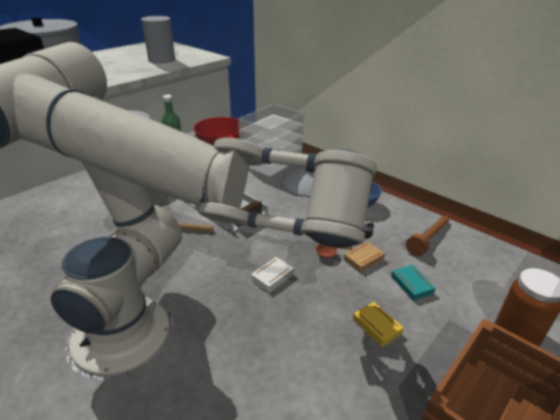

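Board A is held at 64.8 mm and has left its place on the counter. The side view shows the decoys undisturbed. I carry it to above the press.

Emit:
play_rows --pt "0.01 0.03 0.02 -6 3.5 3.4" --pt "0.015 0.06 0.03 -11 6.5 6.3" --pt "0.02 0.09 0.03 -16.5 9.6 9.3" --pt "0.025 0.12 0.03 -22 12.8 12.4" --pt "0.03 0.15 0.03 -27.5 16 15.5" --pt "0.035 0.18 0.03 -33 19.3 18.7" --pt "0.04 0.21 0.03 -38.5 22.5 21.8" --pt "0.045 0.24 0.03 -44 25.7 24.9" --pt "0.05 0.27 0.03 -49.5 28.9 28" --pt "0.055 0.3 0.03 -55 32.1 31" --pt "0.06 0.33 0.03 -60.5 35.3 34.2" --pt "0.065 0.36 0.03 -66 38.5 37.3" --pt "0.07 0.39 0.03 -71.5 41.7 40.4" --pt "0.0745 0.41 0.03 -76.5 44.7 43.2" --pt "0.0745 0.43 0.03 -80.5 47 45.5" --pt "0.0745 0.43 0.03 -80.5 47 45.5" --pt "0.0745 0.43 0.02 -80.5 47 45.5" --pt "0.0745 0.43 0.02 -80.5 47 45.5"

```text
time: 6.52
ee_pos: [0.4981, 0.154, 0.2117]
tool_rot: [0.617, 0.612, -1.503]
ft_force: [-0.4, 0.0, -1.5]
grip_width: 0.0648
```

```bash
cat >> go.py <<'E'
u=np.array([np.sin(np.radians(1.2)),np.cos(np.radians(1.2)),0]); org=np.array([.4978,.179,0]); fence=org-.0675*u
Rp=tool(-91.2,45,1)
E
python3 - <<'E'
from go import *
p,R,o=state(); print(o["time"],p.round(4),o["joints"].round(2),o["ft_force"].round(1),o["grip_width"])
Rk=Ro.from_rotvec([2.633,.718,-1.09]); b=Rk.inv().apply(np.array([.4285,-.2725,.012])-[.4247,-.2761,.017]); print("board in tool",b.round(4))
tgt=fence+u*(.012+.004)+[0,0,.008+.0475+.002]
P=tgt-Rp.apply(b); print("place TCP",P.round(4)); delta(P,Rp)
c=p+R.apply(b); q=proj("side",c)[0]; qt=proj("top",c)[0]; print(c,q,qt)
a=robot.camera("side"); d=robot.camera("top")
f=lambda im,q:cv2.resize(im[int(q[1])-55:int(q[1])+55,int(q[0])-70:int(q[0])+70,::-1],None,fx=5,fy=5,interpolation=cv2.INTER_CUBIC)[:, :395*2]
cv2.imwrite("pics/c4.png",cv2.resize(np.hstack([f(a,q),f(d,qt)]),None,fx=.56,fy=.56))
E
```

```text
6.5167 [0.4981 0.154  0.2117] [ 0.6   0.2   1.34 -0.69  2.03  0.44] [-0.4  0.  -1.5] 0.06484838375516018
board in tool [ 0.0071 -0.0012 -0.0001]
place TCP [0.498  0.1325 0.0626]
delta [-0.0001, -0.0216, -0.1491] [0.1, -0.3, -0.0] rows>= 3.6
[0.49679044 0.14905559 0.20664973] [235.41306626 157.31062239] [198.97053908 188.83995956]
```

View pics/c4.png

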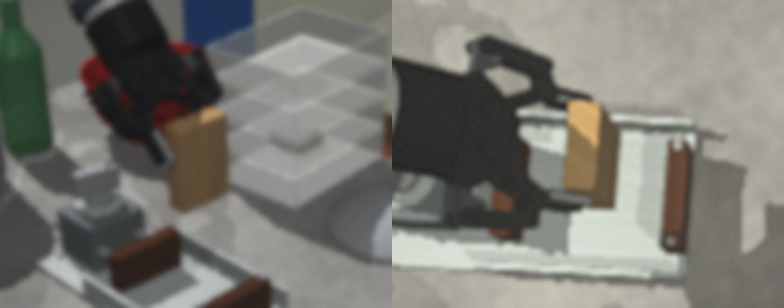

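The board hangs upright between fingers reaching in from the gearbox side. It sits within 4 px of its predicted spot in both views, so I lower it.

Emit:
play_rows --pt "0 -0.01 -0.02 0 0 0" --pt "0 -0.0215 -0.045 0 0 0" --pt "0 -0.0215 -0.07 0 0 0" --pt "0 -0.0215 -0.095 0 0 0" --pt "0 -0.0215 -0.115 0 0 0" --pt "0 -0.0215 -0.13 0 0 0" --pt "0 -0.0215 -0.138 0 0 0" --pt "0 -0.0215 -0.144 0 0 0" --pt "0 -0.0215 -0.147 0 0 0" --pt "0 -0.0215 -0.147 0 0 0" --pt "0 -0.0215 -0.147 0 0 0"

```text
time: 7.53
ee_pos: [0.499, 0.1318, 0.0689]
tool_rot: [0.623, 0.609, -1.502]
ft_force: [-0.9, 0.9, -2.0]
grip_width: 0.0646
```

Emit:
play_rows --pt "0 0 -0.001 0 0 0" --pt "0 0 -0.002 0 0 0" --pt "0 0 -0.003 0 0 0" --pt "0 0 -0.003 0 0 0"

```text
time: 7.87
ee_pos: [0.499, 0.132, 0.066]
tool_rot: [0.624, 0.609, -1.502]
ft_force: [-0.7, 0.2, -0.7]
grip_width: 0.0645
```

Emit:
play_rows --pt "0 0 -0.001 0 0 0" --pt "0 0 -0.002 0 0 0" --pt "0 0 -0.002 0 0 0" --pt "0 0 -0.002 0 0 0"

```text
time: 8.2
ee_pos: [0.499, 0.132, 0.0646]
tool_rot: [0.624, 0.608, -1.502]
ft_force: [-1.5, 1.2, 3.4]
grip_width: 0.0646
```

Emit:
play_rows --pt "0 0 -0.001 0 0 0" --pt "0 0 -0.002 0 0 0" --pt "0 0 -0.002 0 0 0" --pt "0 0 -0.002 0 0 0"

```text
time: 8.53
ee_pos: [0.499, 0.1321, 0.0645]
tool_rot: [0.624, 0.606, -1.503]
ft_force: [-4.5, 2.3, 9.4]
grip_width: 0.0648
```

```bash
python3 - <<'E'
from go import *
p,R,o=state(); print(p.round(4),o["ft_force"].round(1),o["ft_torque"].round(2))
a=robot.camera("side");d=robot.camera("top")
f=lambda im,x,y:cv2.resize(im[y-40:y+40,x-60:x+60,::-1],None,fx=6,fy=6,interpolation=cv2.INTER_CUBIC)
cv2.imwrite("pics/c5.png",cv2.resize(np.hstack([f(a,235,190),f(d,205,195)]),None,fx=.55,fy=.55))
E
```

```text
[0.499  0.1321 0.0645] [-4.5  2.3  9.4] [-0.54  0.55 -0.45]
```

View pics/c5.png

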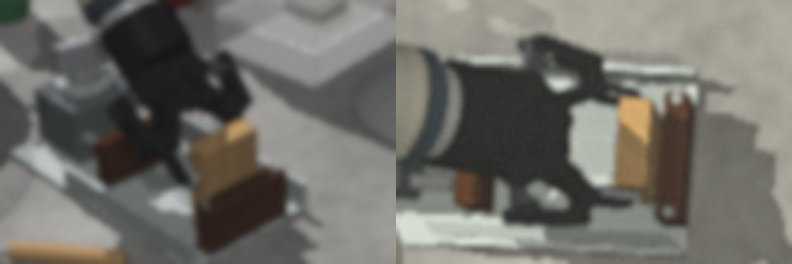

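The board rests on the plate with 9 N, just off the fence and square to it. I release and back off along the tool axis.

Emit:
play_rows --pt "0 0 0.001 0 0 0" --pt "0 0 0.001 0 0 0" --pt "0 0 0.001 0 0 0" --pt "0 0 0.001 0 0 0" --pt "0 0 0.001 0 0 0" --pt "0 0 0.001 0 0 0" --pt "0 0.005 0.006 0 0 0" --pt "0 0.015 0.016 0 0 0" --pt "0 0.03 0.031 0 0 0" --pt "0 0.05 0.051 0 0 0" --pt "0 0.07 0.08 0 0 0" --pt "0 0.07 0.11 0 0 0" --pt "0 0.07 0.14 0 0 0" --pt "0 0.07 0.16 0 0 0" --pt "0 0.07 0.16 0 0 0" --grip 0.0854

```text
time: 9.88
ee_pos: [0.4999, 0.2031, 0.2306]
tool_rot: [0.634, 0.604, -1.499]
ft_force: [0.3, 0.8, 1.3]
grip_width: 0.0856
```

```bash
python3 - <<'E'
from go import *
p,R,o=state(); print(o["time"],p.round(4),o["ft_force"].round(1),o["joints"].round(2))
boards("6")
for n in("top","side"):
    im=cv2.imread(f"pics/{n}_6.png"); H,S,V=cv2.split(cv2.cvtColor(im,cv2.COLOR_BGR2HSV))
    m=(H>8)&(H<22)&(S>80)&(V>110)
    for r in rects(im,m,n,.103,60):
        if 400<r[1]<600 and 0<r[2]<300: print("placed",n,r)
az=-11.3; l=np.array([np.cos(np.radians(az)),np.sin(np.radians(az)),0])
P=np.array([.5885,-.261,0])-.009*l; Rk=tool(az,45,-1)
delta(P+[0,0,.12],Rk); delta(P+[0,0,.017],Rk)
d=cv2.imread("pics/top_6.png");a=cv2.imread("pics/side_6.png")
f=lambda im,x,y:cv2.resize(im[y-40:y+40,x-60:x+60],None,fx=6,fy=6,interpolation=cv2.INTER_CUBIC)
cv2.imwrite("pics/c6.png",cv2.resize(np.hstack([f(a,235,190),f(d,205,195)]),None,fx=.55,fy=.55))
E
```

```text
9.8833 [0.4999 0.2031 0.2306] [0.3 0.8 1.3] [ 0.66  0.27  1.22 -0.68  2.09  0.47]
top (array([335., 193.]), 533, -171, 61, 59, -88.3)
top (array([368., 173.]), 590, -259, 97, 69, -11.5)
side (array([364., 254.]), 587, -264, 96, 67, -11.4)
placed top (array([216., 198.]), 497, 125, 64, 24, 1.8)
delta [0.0804, -0.4618, -0.1055] [62.6, -77.8, -76.4] rows>= 17.6
delta [0.0804, -0.4618, -0.2085] [62.6, -77.8, -76.4] rows>= 17.6
```

View pics/c6.png

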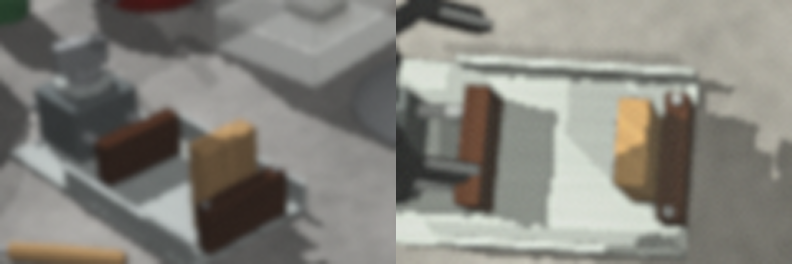

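Board A stands on its short edge at (497,125) mm, about 2 mm off the fence. Board B has not moved, so I go to it.

Emit:
play_rows --pt "0.004 -0.01 0.01 3 -4 -4" --pt "0.008 -0.03 0.02 6.2 -7.8 -7.6" --pt "0.012 -0.055 0.02 9.4 -11.7 -11.5" --pt "0.016 -0.08 0.02 12.5 -15.6 -15.3" --pt "0.02 -0.105 0.02 15.6 -19.5 -19.1" --pt "0.024 -0.13 0.02 18.8 -23.4 -23" --pt "0.028 -0.16 0.01 22 -27.3 -26.8" --pt "0.032 -0.19 0 25 -31.2 -30.6" --pt "0.036 -0.22 0 28.2 -35 -34.4" --pt "0.04 -0.25 0 31.3 -39 -38.2" --pt "0.045 -0.28 0 34.5 -42.8 -42" --pt "0.05 -0.31 0 37.5 -46.7 -45.8" --pt "0.055 -0.34 0 40.7 -50.6 -49.7" --pt "0.06 -0.37 0 43.8 -54.5 -53.5" --pt "0.065 -0.4 0 47 -58.3 -57.3" --pt "0.07 -0.43 0 50 -62.2 -61" --pt "0.075 -0.45 -0.01 53.2 -66.1 -65" --pt "0.08 -0.462 -0.03 56.4 -70 -68.8" --pt "0.0804 -0.462 -0.06 59.5 -74 -72.6" --pt "0.0804 -0.462 -0.09 62.6 -77.8 -76.4" --grip 0.0854

```text
time: 11.65
ee_pos: [0.5788, -0.2608, 0.1333]
tool_rot: [-2.816, 0.285, 1.162]
ft_force: [1.4, 0.7, -0.7]
grip_width: 0.0854
```

Emit:
play_rows --pt "0 0 0 0 0 0" --pt "0 0 0 0 0 0" --pt "0 0 0 0 0 0"

```text
time: 11.9
ee_pos: [0.5797, -0.2612, 0.1357]
tool_rot: [-2.82, 0.285, 1.162]
ft_force: [0.9, -0.3, 1.3]
grip_width: 0.0855
```

```bash
python3 - <<'E'
from go import *
p,R,o=state(); print(o["time"],p.round(4),o["joints"].round(2))
az=-11.3; l=np.array([np.cos(np.radians(az)),np.sin(np.radians(az)),0])
P=np.array([.5885,-.261,0])-.009*l; Rk=tool(az,45,-1)
delta(P+[0,0,.017],Rk); boards("7")
E
```

```text
11.9 [ 0.5797 -0.2612  0.1357] [-0.63 -0.39  2.03  0.42  0.81  0.96]
delta [-0.0001, 0.002, -0.1187] [-0.1, 0.2, 0.3] rows>= 2.8
top (array([335., 193.]), 533, -171, 61, 59, -88.3)
top (array([371., 163.]), 613, -264, 68, 49, 78.4)
side (array([364., 254.]), 587, -262, 96, 67, -11.0)
```

Emit:
play_rows --pt "0 0.002 -0.03 0 0 0" --pt "0 0.002 -0.055 0 0 0" --pt "0 0.002 -0.075 0 0 0" --pt "0 0.002 -0.09 0 0 0" --pt "0 0.002 -0.1 0 0 0" --pt "0 0.002 -0.108 0 0 0" --pt "0 0.002 -0.113 0 0 0" --pt "0 0.002 -0.117 0 0 0" --pt "0 0.002 -0.1185 0 0 0" --pt "0 0.002 -0.1185 0 0 0" --pt "0 0.002 -0.1185 0 0 0"

```text
time: 12.92
ee_pos: [0.5815, -0.2601, 0.0219]
tool_rot: [-2.826, 0.287, 1.154]
ft_force: [0.5, 0.3, -0.6]
grip_width: 0.0852
```

Emit:
play_rows --pt "0 0 0 0 0 0" --pt "0 0 0 0 0 0" --pt "0 0 0 0 0 0" --pt "0 0 0 0 0 0" --pt "0 0 0 0 0 0" --pt "0 0 0 0 0 0" --pt "0 0 0 0 0 0" --pt "0 0 0 0 0 0" --grip 0.05

```text
time: 13.58
ee_pos: [0.5821, -0.2606, 0.0233]
tool_rot: [-2.828, 0.288, 1.152]
ft_force: [-3.0, 0.1, 4.8]
grip_width: 0.0641
```

Emit:
play_rows --pt "0 0 0.01 0 0 0" --pt "0 0 0.03 0 0 0" --pt "0 0 0.06 0 0 0" --pt "0 0 0.1 0 0 0" --pt "0 0 0.14 0 0 0" --pt "0 0 0.18 0 0 0" --pt "0 0 0.2 0 0 0" --pt "0 0 0.2 0 0 0" --pt "0 0 0.2 0 0 0"

```text
time: 14.33
ee_pos: [0.5821, -0.2607, 0.2252]
tool_rot: [-2.83, 0.289, 1.15]
ft_force: [-1.2, 1.3, -2.4]
grip_width: 0.0641
```

```bash
python3 - <<'E'
from go import *
p,R,o=state(); print(o["time"],p.round(4),o["joints"].round(2),o["ft_force"].round(1),o["grip_width"])
boards("8")
delta([.5,.17,.24],Rp)
E
```

```text
14.3333 [ 0.5821 -0.2607  0.2252] [-0.63 -0.43  1.9   0.37  0.95  1.04] [-1.2  1.3 -2.4] 0.06409343392501879
top (array([335., 193.]), 533, -171, 61, 59, -88.3)
delta [-0.0813, 0.4301, 0.0195] [-62.7, 78.6, 76.6] rows>= 17.7
```

Board B is held. I carry it over.

Emit:
play_rows --pt "-0.004 0.015 0.005 -3.2 4 3.9" --pt "-0.008 0.035 0.01 -6.4 8 7.8" --pt "-0.012 0.055 0.015 -9.5 11.9 11.6" --pt "-0.016 0.075 0.02 -12.6 15.8 15.4" --pt "-0.02 0.1 0.02 -15.7 19.7 19.2" --pt "-0.024 0.125 0.02 -18.8 23.6 23" --pt "-0.028 0.15 0.02 -22 27.5 26.8" --pt "-0.032 0.175 0.02 -25 31.4 30.6" --pt "-0.036 0.2 0.02 -28.2 35.3 34.4" --pt "-0.04 0.225 0.02 -31.3 39.2 38.2" --pt "-0.045 0.25 0.02 -34.5 43.2 42.1" --pt "-0.05 0.275 0.02 -37.6 47.1 46" --pt "-0.055 0.3 0.02 -40.8 51 49.8" --pt "-0.06 0.325 0.02 -44 55 53.7" --pt "-0.065 0.35 0.02 -47 59 57.5" --pt "-0.07 0.375 0.02 -50 62.8 61.2" --pt "-0.075 0.4 0.02 -53.2 66.7 65" --pt "-0.08 0.42 0.02 -56.4 70.7 69" --pt "-0.081 0.43 0.02 -59.6 74.6 72.8" --pt "-0.081 0.43 0.02 -62.7 78.6 76.6"

```text
time: 16.1
ee_pos: [0.4995, 0.172, 0.2374]
tool_rot: [0.61, 0.613, -1.501]
ft_force: [0.4, -0.5, -1.8]
grip_width: 0.0636
```

Emit:
play_rows --pt "0 0 0 0 0 0" --pt "0 0 0 0 0 0" --pt "0 0 0 0 0 0" --pt "0 0 0 0 0 0"

```text
time: 16.43
ee_pos: [0.4996, 0.1713, 0.2375]
tool_rot: [0.613, 0.612, -1.502]
ft_force: [0.1, -0.4, -1.8]
grip_width: 0.0636
```

```bash
python3 - <<'E'
from go import *
p,R,o=state(); print(o["time"],p.round(4),o["joints"].round(2),o["ft_force"].round(1),o["grip_width"])
Rm=Ro.from_rotvec([-2.828,.288,1.152]); Q=Rp*tool(-11.3,45,-1).inv(); Rt=Q*Rm
b=Rm.inv().apply(np.array([.5885,-.261,.012])-[.5821,-.2606,.0233]); print("board in tool",b.round(4))
for gap in(.004+.024+.004,):
    tgt=fence+u*(.012+gap)+[0,0,.008+.0475+.002]; P=tgt-Rt.apply(b); print("place",P.round(4)); delta(P,Rt)
c=p+R.apply(b); q=proj("side",c)[0]; qt=proj("top",c)[0]
a=robot.camera("side"); d=robot.camera("top")
f=lambda im,q:cv2.resize(im[int(q[1])-55:int(q[1])+55,int(q[0])-70:int(q[0])+70,::-1],None,fx=5,fy=5,interpolation=cv2.INTER_CUBIC)
cv2.imwrite("pics/c9.png",cv2.resize(np.hstack([f(a,q),f(d,qt)]),None,fx=.56,fy=.56))
E
```

```text
16.4333 [0.4996 0.1713 0.2375] [ 0.62  0.22  1.27 -0.7   2.08  0.42] [ 0.1 -0.4 -1.8] 0.06363603487437651
board in tool [ 0.0124 -0.0009  0.0036]
place [0.4984 0.1668 0.0639]
delta [-0.0012, -0.0045, -0.1737] [0.9, -0.7, -0.1] rows>= 4.2
```

View pics/c9.png

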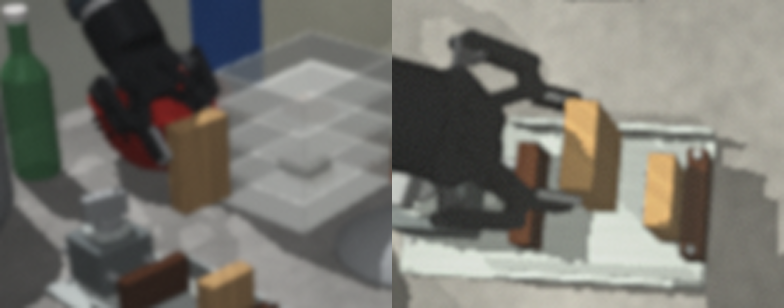

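Board B hangs upright and square, and board A still stands by the fence. I lower B beside it.

Emit:
play_rows --pt "0 -0.0045 -0.03 0.5 -0.3 0" --pt "0 -0.0045 -0.06 0.9 -0.7 0" --pt "0 -0.0045 -0.09 0.9 -0.7 0" --pt "0 -0.0045 -0.115 0.9 -0.7 0" --pt "0 -0.0045 -0.135 0.9 -0.7 0" --pt "0 -0.0045 -0.15 0.9 -0.7 0" --pt "0 -0.0045 -0.16 0.9 -0.7 0" --pt "0 -0.0045 -0.166 0.9 -0.7 0" --pt "0 -0.0045 -0.169 0.9 -0.7 0" --pt "0 -0.0045 -0.17 0.9 -0.7 0" --pt "0 -0.0045 -0.17 0.9 -0.7 0" --pt "0 -0.0045 -0.17 0.9 -0.7 0"

```text
time: 17.53
ee_pos: [0.5002, 0.1671, 0.0693]
tool_rot: [0.636, 0.615, -1.492]
ft_force: [0.3, 0.4, -1.0]
grip_width: 0.0638
```

Emit:
play_rows --pt "0 0 -0.001 0 0 0" --pt "0 0 -0.002 0 0 0" --pt "0 0 -0.002 0 0 0" --pt "0 0 -0.002 0 0 0"

```text
time: 17.87
ee_pos: [0.5004, 0.1672, 0.0677]
tool_rot: [0.637, 0.614, -1.492]
ft_force: [1.4, 0.7, 0.0]
grip_width: 0.0637
```

Emit:
play_rows --pt "0 0 -0.001 0 0 0" --pt "0 0 -0.002 0 0 0" --pt "0 0 -0.002 0 0 0" --pt "0 0 -0.002 0 0 0"

```text
time: 18.2
ee_pos: [0.5004, 0.1674, 0.0675]
tool_rot: [0.637, 0.613, -1.492]
ft_force: [-1.5, 1.6, 7.6]
grip_width: 0.0642
```

Emit:
play_rows --pt "0 0 0.001 0 0 0" --pt "0 0 0.001 0 0 0" --pt "0 0 0.001 0 0 0" --pt "0 0 0.001 0 0 0" --pt "0 0 0.001 0 0 0" --pt "0 0 0.001 0 0 0" --pt "0 0.005 0.006 0 0 0" --pt "0 0.015 0.016 0 0 0" --pt "0 0.03 0.031 0 0 0" --pt "0 0.05 0.055 0 0 0" --pt "0 0.06 0.085 0 0 0" --pt "0 0.06 0.12 0 0 0" --pt "0 0.06 0.16 0 0 0" --pt "0 0.06 0.17 0 0 0" --pt "0 0.06 0.17 0 0 0" --grip 0.0854

```text
time: 19.45
ee_pos: [0.5012, 0.2283, 0.2428]
tool_rot: [0.647, 0.611, -1.488]
ft_force: [-0.6, 0.8, -0.2]
grip_width: 0.0854
```

```bash
python3 - <<'E'
from go import *
p,R,o=state(); print(o["time"],p.round(4),o["joints"].round(2),o["ft_torque"].round(3),o["ft_force"].round(1))
a=robot.camera("side"); d=robot.camera("top")
H,S,V=cv2.split(cv2.cvtColor(d,cv2.COLOR_RGB2HSV))
for r in rects(d,(H>8)&(H<22)&(S>80)&(V>150),"top",.103,60):
    if 400<r[1]<600 and 0<r[2]<300: print("placed",r)
f=lambda im,x,y:cv2.resize(im[y-45:y+45,x-60:x+60,::-1],None,fx=6,fy=6,interpolation=cv2.INTER_CUBIC)
cv2.imwrite("pics/c10.png",cv2.resize(np.hstack([f(a,225,185),f(d,190,195)]),None,fx=.55,fy=.55))
for azw in (-91.2,): delta([.502,.338,.22],tool(azw,0,1))
E
```

```text
19.45 [0.5012 0.2283 0.2428] [ 0.69  0.3   1.15 -0.68  2.12  0.48] [ 0.356 -0.009 -0.02 ] [-0.6  0.8 -0.2]
placed (array([203., 195.]), 500, 157, 60, 22, -1.3)
delta [0.0015, 0.1103, -0.0175] [44.2, -0.3, 0.0] rows>= 6.2
```

View pics/c10.png

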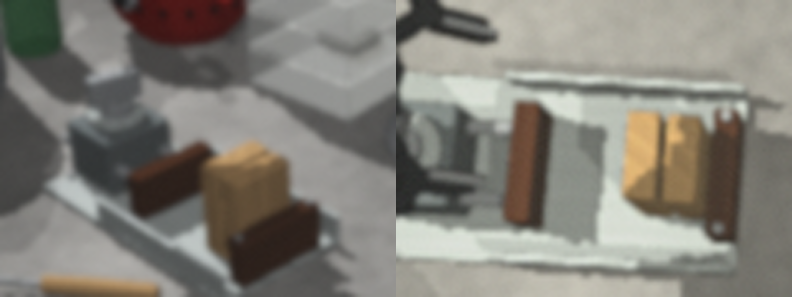

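Both boards stand side by side, A at y≈125 and B at y≈157 mm. I position the tool over the wing and refine its angle from the first side view.

Emit:
play_rows --pt "0 0.02 0.01 6 0 0" --pt "0 0.04 0.01 12 0 0" --pt "0 0.06 0.01 18 0 0" --pt "0 0.08 0 24 0 0" --pt "0 0.1 0 30 0 0" --pt "0.001 0.11 0 36 0 0" --pt "0.001 0.11 0 42 0 0" --pt "0.001 0.11 0 44.2 -0.3 0" --pt "0.001 0.11 0 44.2 -0.3 0" --pt "0.001 0.11 0 44.2 -0.3 0"

```text
time: 20.38
ee_pos: [0.501, 0.3368, 0.2356]
tool_rot: [1.222, 1.199, -1.229]
ft_force: [-0.4, -0.2, 0.3]
grip_width: 0.0854
```

```bash
python3 - <<'E'
from go import *
p,R,o=state(); print(o["time"],p.round(4),o["joints"].round(2)); print(R.as_matrix().round(3).tolist())
q=lambda p:(np.asarray(p,float)+.5)/6-.5+[165,145]
W=ray("side",q([(158,113),(243,95),(255,100)]),.123)*1000; print(W.round(0))
T=[np.r_[ (ray("side",q([(207,100)]),z)[0]) ] for z in(.123,)]; print(T)
c=np.array([.5015,.338,.107]); print(proj("top",[c,c+[0,0,.016]]),proj("side",[c]))
delta([.5015,.338,.165],tool(-7,0,1)); delta([.5015,.338,.108],tool(-7,0,1))
E
```

```text
20.3833 [0.501  0.3368 0.2356] [ 0.54  0.1   1.23 -0.    1.81  0.56]
[[-0.003, 1.0, -0.022], [-0.002, -0.022, -1.0], [-1.0, -0.003, 0.003]]
[[475. 347. 123.]
 [520. 330. 123.]
 [521. 321. 123.]]
[array([0.50296816, 0.33947768, 0.123     ])]
[[127.55230788 192.88141553]
 [125.08239501 191.57649047]] [[199.49725961 165.85886127]]
delta [0.0005, 0.0012, -0.0706] [0.3, -0.0, 84.3] rows>= 11.8
delta [0.0005, 0.0012, -0.1276] [0.3, -0.0, 84.3] rows>= 11.8
```

The wing's long axis lies near -14° from world x, and the grasp will align the rest. I turn, lower and pinch.

Emit:
play_rows --pt "0 0.001 0 0 0 7" --pt "0 0.001 0 0 0 14" --pt "0 0.001 0 0 0 21" --pt "0 0.001 0 0 0 28" --pt "0 0.001 0 0 0 35" --pt "0 0.001 0 0 0 42" --pt "0 0.001 0 0 0 49" --pt "0 0.001 0 0 0 56" --pt "0 0.001 0 0 0 63" --pt "0 0.001 0 0 0 70" --pt "0 0.001 0 0 0 77" --pt "0 0.001 -0.02 0 0 77" --pt "0 0.001 -0.04 0 0 77" --pt "0 0.001 -0.06 0 0 77" --pt "0 0.001 -0.08 0 0 77" --pt "0 0.001 -0.1 0 0 77" --pt "0 0.001 -0.115 0 0 77" --pt "0 0.001 -0.124 0 0 77" --pt "0 0.001 -0.128 0 0 77" --pt "0 0.001 -0.128 0 0 77"

```text
time: 22.05
ee_pos: [0.5003, 0.3379, 0.1059]
tool_rot: [0.191, 1.562, -0.2]
ft_force: [-0.0, -0.1, 0.9]
grip_width: 0.0853
```

Emit:
play_rows --pt "0 0 0 0 0 0" --pt "0 0 0 0 0 0" --pt "0 0 0 0 0 0" --pt "0 0 0 0 0 0" --pt "0 0 0 0 0 0" --pt "0 0 0 0 0 0" --pt "0 0 0 0 0 0" --pt "0 0 0 0 0 0" --pt "0 0 0 0 0 0" --pt "0 0 0 0 0 0" --pt "0 0 0 0 0 0" --pt "0 0 0 0 0 0" --grip 0

```text
time: 23.05
ee_pos: [0.5011, 0.3401, 0.1071]
tool_rot: [0.194, 1.56, -0.195]
ft_force: [1.7, 6.6, -0.4]
grip_width: 0.0152
```

```bash
cat > st.py <<'E'
from go import *
def az(R): y=R.as_matrix()[:,1]; return np.degrees(np.arctan2(y[1],y[0]))
if __name__=="__main__":
    p,R,o=state(); print(round(o["time"],2),p.round(4),"az",az(R).round(1),"tilt",np.degrees(np.arccos(-R.as_matrix()[2,0])).round(1),"j",o["joints"].round(2),"F",o["ft_force"].round(1),"T",o["ft_torque"].round(3),"w",round(o["grip_width"],4))
E
python3 st.py
```

```text
23.05 [0.5011 0.3401 0.1071] az 75.8 tilt 0.1 j [ 0.54  0.12  1.44 -0.    1.58 -0.78] F [ 1.7  6.6 -0.4] T [ 1.149 -0.439 -0.063] w 0.0152
```

Emit:
play_rows --pt "0 0 0 0 0 -3" --pt "0 0.001 0 0 0 -8" --pt "0 0.001 0 0 0 -14" --pt "0 0.001 0 0 0 -20" --pt "0 0.001 0 0 0 -26" --pt "0 0.001 0 0 0 -32" --pt "0 0.001 0 0 0 -38" --pt "0 0.001 0 0 0 -44" --pt "0 0.001 0 0 0 -50" --pt "0 0.001 0 0 0 -56" --pt "0 0.001 0 0 0 -62" --pt "0 0.001 0 0 0 -68" --pt "0 0.001 0 0 0 -74" --pt "0 0.001 0 0 0 -80" --pt "0 0.001 0 0 0 -85" --pt "0 0.001 0 0 0 -88" --pt "0 0.001 0 0 0 -90" --pt "0 0.001 0 0 0 -90"

```text
time: 24.55
ee_pos: [0.5031, 0.3422, 0.1072]
tool_rot: [1.394, 1.079, -1.387]
ft_force: [9.3, 5.3, -5.7]
grip_width: 0.0147
```

```bash
python3 st.py; python3 - <<'E'
from go import *
d=robot.camera("top"); a=robot.camera("side")
f=lambda im,x,y:cv2.resize(im[y-45:y+45,x-60:x+60,::-1],None,fx=6,fy=6,interpolation=cv2.INTER_CUBIC)
cv2.imwrite("pics/c11.png",cv2.resize(np.hstack([f(a,225,185),f(d,190,195)]),None,fx=.55,fy=.55))
E
```

```text
24.55 [0.5031 0.3422 0.1072] az -14.3 tilt 0.2 j [ 0.54  0.13  1.43 -0.    1.58  0.79] F [ 9.3  5.3 -5.7] T [ 1.049 -1.422 -0.022] w 0.0147
```

View pics/c11.png

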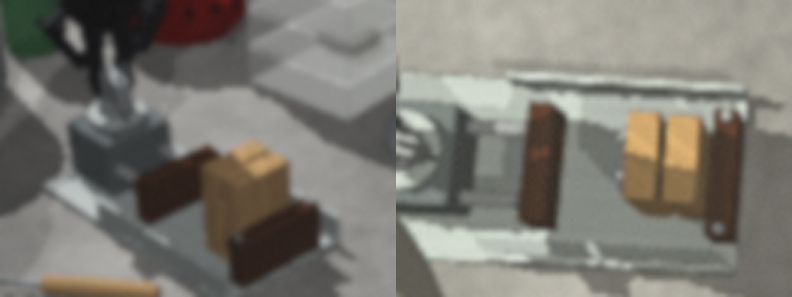

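The jaw has advanced about 11 mm for the quarter turn and the boards are still upright. I keep turning.

Emit:
play_rows --pt "0.001 0.001 0 0 0 -3" --pt "0.002 0.001 0 0 0 -8" --pt "0.002 0.001 0 0 0 -14" --pt "0.002 0.001 0 0 0 -20" --pt "0.002 0.001 0 0 0 -26" --pt "0.002 0.001 0 0 0 -32" --pt "0.002 0.001 0 0 0 -38" --pt "0.002 0.001 0 0 0 -44" --pt "0.002 0.001 0 0 0 -50" --pt "0.002 0.001 0 0 0 -56" --pt "0.002 0.001 0 0 0 -62" --pt "0.002 0.001 0 0 0 -68" --pt "0.002 0.001 0 0 0 -74" --pt "0.002 0.001 0 0 0 -80" --pt "0.002 0.001 0 0 0 -85" --pt "0.002 0.001 0 0 0 -88" --pt "0.002 0.001 0 0 0 -90" --pt "0.002 0.001 0 0 0 -90"

```text
time: 26.15
ee_pos: [0.5056, 0.3405, 0.1072]
tool_rot: [-2.093, 0.274, 2.089]
ft_force: [-1.0, -9.7, 0.3]
grip_width: 0.0145
```

```bash
python3 st.py
```

```text
26.15 [0.5056 0.3405 0.1072] az -104.4 tilt 0.5 j [ 0.54  0.14  1.42 -0.01  1.59  2.36] F [-1.  -9.7  0.3] T [-1.452 -0.062 -0.023] w 0.0145
```

Forces put the screw axis at about (0.503, 0.340). I open, go back half a turn and re-pinch there.

Emit:
play_rows --pt "0 0 0 0 0 0" --pt "0 0 0 0 0 0" --pt "0 0 0 0 0 0" --pt "0 0 0 0 0 0" --pt "0 0 0 0 0 0" --pt "0 0 0 0 0 0" --pt "0 0 0 0 0 0" --pt "0 0 0 0 0 0" --pt "-0.0025 0 0 0 0 7" --pt "-0.0025 0 0 0 0 14" --pt "-0.0025 0 0 0 0 21" --pt "-0.0025 0 0 0 0 28" --pt "-0.0025 0 0 0 0 35" --pt "-0.0025 0 0 0 0 42" --pt "-0.0025 0 0 0 0 49" --pt "-0.0025 0 0 0 0 56" --pt "-0.0025 0 0 0 0 63" --pt "-0.0025 0 0 0 0 70" --pt "-0.0025 0 0 0 0 77" --pt "-0.0025 0 0 0 0 84" --grip 0.085

```text
time: 27.82
ee_pos: [0.5031, 0.3405, 0.1071]
tool_rot: [1.468, 1.017, -1.454]
ft_force: [-1.1, -0.0, 0.4]
grip_width: 0.0851
```

Emit:
play_rows --pt "0 0 0 0 0 7" --pt "0 0 0 0 0 14" --pt "0 0 0 0 0 21" --pt "0 0 0 0 0 28" --pt "0 0 0 0 0 35" --pt "0 0 0 0 0 42" --pt "0 0 0 0 0 49" --pt "0 0 0 0 0 56" --pt "0 0 0 0 0 63" --pt "0 0 0 0 0 70" --pt "0 0 0 0 0 77" --pt "0 0 0 0 0 84" --pt "0 0 0 0 0 91" --pt "0 0 0 0 0 96" --pt "0 0 0 0 0 97" --pt "0 0 0 0 0 97"

```text
time: 29.15
ee_pos: [0.5031, 0.3405, 0.1072]
tool_rot: [0.188, 1.566, -0.173]
ft_force: [-0.3, 0.2, 0.2]
grip_width: 0.0855
```

```bash
python3 st.py
```

```text
29.15 [0.5031 0.3405 0.1072] az 76.8 tilt 0.5 j [ 0.53  0.12  1.44  0.01  1.58 -0.81] F [-0.3  0.2  0.2] T [ 0.006  0.024 -0.003] w 0.0855
```

Emit:
play_rows --pt "0 0 0 0 0 0" --pt "0 0 0 0 0 0" --pt "0 0 0 0 0 0" --pt "0 0 0 0 0 0" --pt "0 0 0 0 0 0" --pt "0 0 0 0 0 0" --pt "0 0 0 0 0 0" --pt "0 0 0 0 0 0" --pt "0 0 0 0 0 0" --pt "0 0 0 0 0 0" --pt "0 0 0 0 0 0" --pt "0 0 0 0 0 0" --grip 0

```text
time: 30.15
ee_pos: [0.5031, 0.3403, 0.1073]
tool_rot: [0.187, 1.565, -0.174]
ft_force: [-1.2, -3.0, 2.3]
grip_width: 0.0153
```

Emit:
play_rows --pt "0 0 0 0 0 -3" --pt "0 0 0 0 0 -8" --pt "0 0 0 0 0 -14" --pt "0 0 0 0 0 -20" --pt "0 0 0 0 0 -26" --pt "0 0 0 0 0 -32" --pt "0 0 0 0 0 -38" --pt "0 0 0 0 0 -44" --pt "0 0 0 0 0 -50" --pt "0 0 0 0 0 -56" --pt "0 0 0 0 0 -62" --pt "0 0 0 0 0 -68" --pt "0 0 0 0 0 -74" --pt "0 0 0 0 0 -80" --pt "0 0 0 0 0 -85" --pt "0 0 0 0 0 -88" --pt "0 0 0 0 0 -90" --pt "0 0 0 0 0 -90"

```text
time: 31.65
ee_pos: [0.5034, 0.3405, 0.1073]
tool_rot: [1.384, 1.086, -1.369]
ft_force: [1.4, -0.8, 1.9]
grip_width: 0.0148
```

```bash
python3 st.py
```

```text
31.65 [0.5034 0.3405 0.1073] az -13.2 tilt 0.6 j [ 0.54  0.12  1.44 -0.    1.57  0.77] F [ 1.4 -0.8  1.9] T [-0.16  -0.053 -0.065] w 0.0148
```

Emit:
play_rows --pt "0 0 0 0 0 -3" --pt "0 0 0 0 0 -8" --pt "0 0 0 0 0 -14" --pt "0 0 0 0 0 -20" --pt "0 0 0 0 0 -26" --pt "0 0 0 0 0 -32" --pt "0 0 0 0 0 -38" --pt "0 0 0 0 0 -44" --pt "0 0 0 0 0 -50" --pt "0 0 0 0 0 -56" --pt "0 0 0 0 0 -62" --pt "0 0 0 0 0 -68" --pt "0 0 0 0 0 -74" --pt "0 0 0 0 0 -80" --pt "0 0 0 0 0 -85" --pt "0 0 0 0 0 -88" --pt "0 0 0 0 0 -90" --pt "0 0 0 0 0 -90"

```text
time: 33.15
ee_pos: [0.5037, 0.3403, 0.1073]
tool_rot: [-2.106, 0.255, 2.099]
ft_force: [-0.4, -2.6, 1.6]
grip_width: 0.0151
```

```bash
python3 st.py
```

```text
33.15 [0.5037 0.3403 0.1073] az -103.3 tilt 0.6 j [ 0.54  0.13  1.43 -0.01  1.59  2.35] F [-0.4 -2.6  1.6] T [-0.444 -0.186  0.005] w 0.0151
```

Emit:
play_rows --pt "0 0 0 0 0 0" --pt "0 0 0 0 0 0" --pt "0 0 0 0 0 0" --pt "0 0 0 0 0 0" --pt "0 0 0 0 0 0" --pt "0 0 0 0 0 0" --pt "0 0 0 0 0 0" --pt "0 0 0 0 0 0" --pt "0 0 0 0 0 7" --pt "0 0 0 0 0 14" --pt "0 0 0 0 0 21" --pt "0 0 0 0 0 28" --pt "0 0 0 0 0 35" --pt "0 0 0 0 0 42" --pt "0 0 0 0 0 49" --pt "0 0 0 0 0 56" --pt "0 0 0 0 0 63" --pt "0 0 0 0 0 70" --pt "0 0 0 0 0 77" --pt "0 0 0 0 0 84" --grip 0.085

```text
time: 34.82
ee_pos: [0.5037, 0.3403, 0.1074]
tool_rot: [1.455, 1.03, -1.439]
ft_force: [0.2, 0.6, -0.6]
grip_width: 0.0852
```

Emit:
play_rows --pt "0 0 0 0 0 7" --pt "0 0 0 0 0 14" --pt "0 0 0 0 0 21" --pt "0 0 0 0 0 28" --pt "0 0 0 0 0 35" --pt "0 0 0 0 0 42" --pt "0 0 0 0 0 49" --pt "0 0 0 0 0 56" --pt "0 0 0 0 0 63" --pt "0 0 0 0 0 70" --pt "0 0 0 0 0 77" --pt "0 0 0 0 0 84" --pt "0 0 0 0 0 91" --pt "0 0 0 0 0 96" --pt "0 0 0 0 0 97" --pt "0 0 0 0 0 97"

```text
time: 36.15
ee_pos: [0.5037, 0.3403, 0.1073]
tool_rot: [0.172, 1.568, -0.157]
ft_force: [-0.1, 1.1, 0.4]
grip_width: 0.0849
```

Emit:
play_rows --pt "0 0 0 0 0 0" --pt "0 0 0 0 0 0" --pt "0 0 0 0 0 0" --pt "0 0 0 0 0 0" --pt "0 0 0 0 0 0" --pt "0 0 0 0 0 0" --pt "0 0 0 0 0 0" --pt "0 0 0 0 0 0" --pt "0 0 0 0 0 0" --pt "0 0 0 0 0 0" --pt "0 0 0 0 0 0" --pt "0 0 0 0 0 0" --grip 0

```text
time: 37.15
ee_pos: [0.5037, 0.3401, 0.1075]
tool_rot: [0.172, 1.568, -0.157]
ft_force: [-1.9, -1.7, 3.5]
grip_width: 0.0147
```

```bash
python3 st.py; python3 - <<'E'
from go import *
d=robot.camera("top"); a=robot.camera("side")
f=lambda im,x,y:cv2.resize(im[y-45:y+45,x-60:x+60,::-1],None,fx=6,fy=6,interpolation=cv2.INTER_CUBIC)
cv2.imwrite("pics/c12.png",cv2.resize(np.hstack([f(a,225,185),f(d,190,195)]),None,fx=.55,fy=.55))
E
```

```text
37.15 [0.5037 0.3401 0.1075] az 78.0 tilt 0.6 j [ 0.53  0.12  1.43  0.01  1.58 -0.83] F [-1.9 -1.7  3.5] T [-0.441  0.262  0.   ] w 0.0147
```

View pics/c12.png

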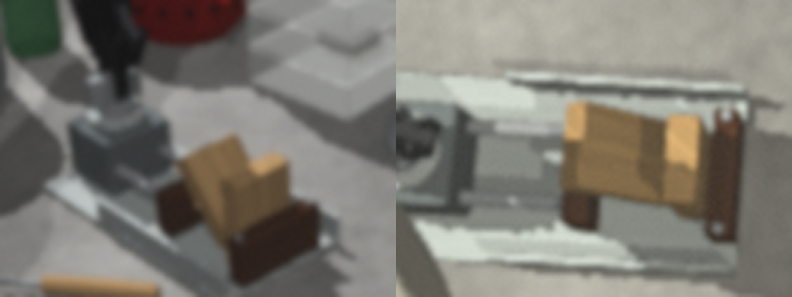

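Board B now leans about 41° against the jaw's top edge, with its foot near board A, so it was knocked during the turning. The jaw's top edge sits above B's centre of mass. As the jaw closes it should swing B upright about its foot without jamming, so I continue carefully and watch the torque and the masks.

Emit:
play_rows --pt "0 0 0 0 0 -3" --pt "0 0 0 0 0 -7" --pt "0 0 0 0 0 -11" --pt "0 0 0 0 0 -15" --pt "0 0 0 0 0 -19" --pt "0 0 0 0 0 -23" --pt "0 0 0 0 0 -27" --pt "0 0 0 0 0 -31" --pt "0 0 0 0 0 -35" --pt "0 0 0 0 0 -39" --pt "0 0 0 0 0 -43" --pt "0 0 0 0 0 -47" --pt "0 0 0 0 0 -51" --pt "0 0 0 0 0 -55" --pt "0 0 0 0 0 -58" --pt "0 0 0 0 0 -60" --pt "0 0 0 0 0 -60"

```text
time: 38.67
ee_pos: [0.5035, 0.34, 0.1075]
tool_rot: [0.983, 1.34, -0.968]
ft_force: [-2.5, -3.0, 3.7]
grip_width: 0.015
```

```bash
cat > mon.py <<'E'
import sys
from st import *
def mon(tag):
    p,R,o=state(); print(round(o["time"],2),p.round(4),"az",az(R).round(1),"j6",o["joints"][5].round(2),"F",o["ft_force"].round(1),"Tz",o["ft_torque"][2].round(3))
    for n in("top","side"):
        im=robot.camera(n); cv2.imwrite(f"pics/{n}_{tag}.png",im[:,:,::-1])
        H,S,V=cv2.split(cv2.cvtColor(im,cv2.COLOR_RGB2HSV)); x0,x1,y0,y1=(160,245,165,235) if n=="top" else(185,285,145,235)
        for nm,m in(("wood",(H>12)&(H<22)&(S>80)&(V>80)),("dark",(H<13)&(S>75)&(V<125))):
            m=m.astype(np.uint8); m[:y0]=0;m[y1:]=0;m[:,:x0]=0;m[:,x1:]=0
            for c in cv2.findContours(m,cv2.RETR_EXTERNAL,cv2.CHAIN_APPROX_NONE)[0]:
                if cv2.contourArea(c)>40: print(n,nm,cv2.boundingRect(c),cv2.contourArea(c))
if __name__=="__main__": mon(sys.argv[1])
E
python3 mon.py 13; python3 - <<'E'
from go import *
for y in(.113,.125,.137,.145,.155,.161): print(y,proj("top",[.499,y,.103]).round(1)[0],end=" ")
E
```

```text
38.67 [0.5035 0.34   0.1075] az 17.9 j6 0.22 F [-2.5 -3.   3.7] Tz 0.022
top wood (182, 181, 43, 34) 1039.5
top dark (226, 185, 8, 37) 76.0
side wood (185, 224, 28, 8) 114.0
side wood (221, 181, 32, 33) 552.5
side dark (235, 202, 26, 23) 308.5
side dark (215, 197, 11, 14) 90.5
side dark (208, 145, 30, 9) 180.5
0.113 [222.  197.1] 0.125 [217.  196.9] 0.137 [212.1 196.8] 0.145 [208.7 196.7] 0.155 [204.6 196.5] 0.161 [202.1 196.5]
```

Emit:
play_rows --pt "0 0 0 0 0 -3" --pt "0 0 0 0 0 -7" --pt "0 0 0 0 0 -11" --pt "0 0 0 0 0 -15" --pt "0 0 0 0 0 -19" --pt "0 0 0 0 0 -23" --pt "0 0 0 0 0 -27" --pt "0 0 0 0 0 -31" --pt "0 0 0 0 0 -35" --pt "0 0 0 0 0 -39" --pt "0 0 0 0 0 -43" --pt "0 0 0 0 0 -47" --pt "0 0 0 0 0 -51" --pt "0 0 0 0 0 -55" --pt "0 0 0 0 0 -58" --pt "0 0 0 0 0 -60" --pt "0 0 0 0 0 -60"

```text
time: 40.18
ee_pos: [0.5033, 0.3401, 0.1075]
tool_rot: [1.73, 0.763, -1.716]
ft_force: [-2.9, -2.6, 3.3]
grip_width: 0.015
```

```bash
python3 mon.py 14; python3 - <<'E'
import cv2,numpy as np
a=cv2.imread("pics/side_14.png");d=cv2.imread("pics/top_14.png")
f=lambda im,x,y:cv2.resize(im[y-45:y+45,x-60:x+60],None,fx=3.3,fy=3.3,interpolation=cv2.INTER_CUBIC)
cv2.imwrite("pics/c14.png",np.hstack([f(a,225,185),f(d,190,195)]))
E
```

```text
40.18 [0.5033 0.3401 0.1075] az -41.9 j6 1.27 F [-2.9 -2.6  3.3] Tz -0.081
top wood (185, 180, 40, 36) 970.5
top dark (187, 209, 8, 10) 41.0
top dark (224, 185, 10, 37) 134.0
side wood (185, 224, 28, 8) 112.5
side wood (222, 181, 31, 33) 549.0
side dark (235, 202, 26, 24) 309.5
side dark (216, 198, 11, 14) 85.5
side dark (213, 145, 25, 9) 135.5
```

View pics/c14.png

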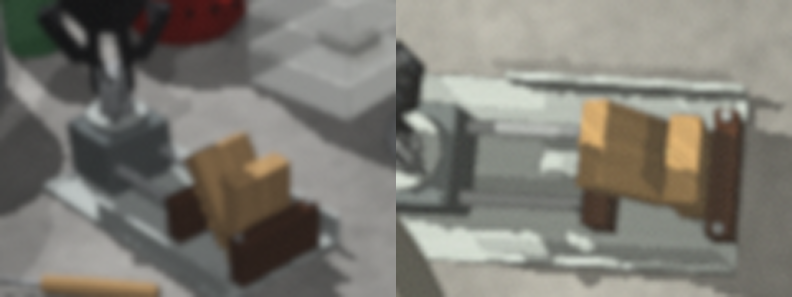

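B is swinging up: it is steeper now and leans on the receding jaw edge. I continue 60° and then re-grasp.

Emit:
play_rows --pt "0 0 0 0 0 -3" --pt "0 0 0 0 0 -7" --pt "0 0 0 0 0 -11" --pt "0 0 0 0 0 -15" --pt "0 0 0 0 0 -19" --pt "0 0 0 0 0 -23" --pt "0 0 0 0 0 -27" --pt "0 0 0 0 0 -31" --pt "0 0 0 0 0 -35" --pt "0 0 0 0 0 -39" --pt "0 0 0 0 0 -43" --pt "0 0 0 0 0 -47" --pt "0 0 0 0 0 -51" --pt "0 0 0 0 0 -55" --pt "0 0 0 0 0 -58" --pt "0 0 0 0 0 -60" --pt "0 0 0 0 0 -60"

```text
time: 41.7
ee_pos: [0.5033, 0.3403, 0.1075]
tool_rot: [-2.12, 0.227, 2.113]
ft_force: [-3.4, -1.3, 3.3]
grip_width: 0.0151
```

```bash
python3 mon.py 15
```

```text
41.7 [0.5033 0.3403 0.1075] az -101.8 j6 2.32 F [-3.4 -1.3  3.3] Tz 0.023
top wood (189, 180, 36, 36) 894.0
top dark (190, 209, 8, 10) 43.5
top dark (224, 185, 10, 34) 107.5
side wood (185, 224, 28, 8) 111.5
side wood (224, 181, 29, 33) 525.5
side dark (235, 202, 26, 23) 309.5
side dark (218, 198, 10, 15) 87.5
side dark (205, 145, 33, 9) 177.5
```

Emit:
play_rows --pt "0 0 0 0 0 0" --pt "0 0 0 0 0 0" --pt "0 0 0 0 0 0" --pt "0 0 0 0 0 0" --pt "0 0 0 0 0 0" --pt "0 0 0 0 0 0" --pt "0 0 0 0 0 0" --pt "0 0 0 0 0 0" --pt "0 0 0 0 0 7" --pt "0 0 0 0 0 14" --pt "0 0 0 0 0 21" --pt "0 0 0 0 0 28" --pt "0 0 0 0 0 35" --pt "0 0 0 0 0 42" --pt "0 0 0 0 0 49" --pt "0 0 0 0 0 56" --pt "0 0 0 0 0 63" --pt "0 0 0 0 0 70" --pt "0 0 0 0 0 77" --pt "0 0 0 0 0 84" --grip 0.085

```text
time: 43.47
ee_pos: [0.5033, 0.3403, 0.1075]
tool_rot: [1.435, 1.047, -1.421]
ft_force: [0.3, 0.9, -0.7]
grip_width: 0.0849
```

Emit:
play_rows --pt "0 0 0 0 0 7" --pt "0 0 0 0 0 14" --pt "0 0 0 0 0 21" --pt "0 0 0 0 0 28" --pt "0 0 0 0 0 35" --pt "0 0 0 0 0 42" --pt "0 0 0 0 0 49" --pt "0 0 0 0 0 56" --pt "0 0 0 0 0 63" --pt "0 0 0 0 0 70" --pt "0 0 0 0 0 77" --pt "0 0 0 0 0 84" --pt "0 0 0 0 0 91" --pt "0 0 0 0 0 96" --pt "0 0 0 0 0 97" --pt "0 0 0 0 0 97"

```text
time: 44.8
ee_pos: [0.5033, 0.3403, 0.1075]
tool_rot: [0.149, 1.57, -0.137]
ft_force: [-0.3, -0.2, 0.1]
grip_width: 0.0849
```

Emit:
play_rows --pt "0 0 0 0 0 0" --pt "0 0 0 0 0 0" --pt "0 0 0 0 0 0" --pt "0 0 0 0 0 0" --pt "0 0 0 0 0 0" --pt "0 0 0 0 0 0" --pt "0 0 0 0 0 0" --pt "0 0 0 0 0 0" --pt "0 0 0 0 0 0" --pt "0 0 0 0 0 0" --pt "0 0 0 0 0 0" --pt "0 0 0 0 0 0" --grip 0

```text
time: 45.8
ee_pos: [0.5033, 0.3402, 0.1077]
tool_rot: [0.149, 1.569, -0.137]
ft_force: [-0.7, -1.5, 1.8]
grip_width: 0.0145
```

```bash
python3 mon.py 16
```

```text
45.8 [0.5033 0.3402 0.1077] az 79.6 j6 -0.85 F [-0.7 -1.5  1.8] Tz -0.001
top wood (189, 180, 36, 35) 890.5
top dark (224, 185, 10, 37) 114.0
side wood (185, 224, 28, 8) 112.5
side wood (224, 181, 29, 33) 522.5
side dark (235, 202, 26, 23) 313.0
side dark (218, 198, 10, 15) 87.5
side dark (206, 145, 32, 9) 177.5
```

Emit:
play_rows --pt "0 0 0 0 0 -3" --pt "0 0 0 0 0 -7" --pt "0 0 0 0 0 -11" --pt "0 0 0 0 0 -15" --pt "0 0 0 0 0 -19" --pt "0 0 0 0 0 -23" --pt "0 0 0 0 0 -27" --pt "0 0 0 0 0 -31" --pt "0 0 0 0 0 -35" --pt "0 0 0 0 0 -39" --pt "0 0 0 0 0 -43" --pt "0 0 0 0 0 -47" --pt "0 0 0 0 0 -51" --pt "0 0 0 0 0 -55" --pt "0 0 0 0 0 -58" --pt "0 0 0 0 0 -60" --pt "0 0 0 0 0 -60"

```text
time: 47.32
ee_pos: [0.5033, 0.3403, 0.1077]
tool_rot: [0.962, 1.35, -0.948]
ft_force: [-0.0, -0.9, 1.4]
grip_width: 0.0145
```

```bash
python3 mon.py 17
```

```text
47.32 [0.5033 0.3403 0.1077] az 19.5 j6 0.2 F [-0.  -0.9  1.4] Tz -0.012
top wood (193, 180, 32, 35) 785.5
top dark (224, 185, 10, 37) 139.5
side wood (185, 224, 28, 8) 115.0
side wood (226, 181, 27, 30) 486.5
side dark (235, 202, 26, 23) 308.5
side dark (219, 199, 10, 15) 83.0
side dark (208, 145, 30, 9) 177.5
```

Emit:
play_rows --pt "0 0 0 0 0 -3" --pt "0 0 0 0 0 -6" --pt "0 0 0 0 0 -9" --pt "0 0 0 0 0 -12" --pt "0 0 0 0 0 -15" --pt "0 0 0 0 0 -18" --pt "0 0 0 0 0 -21" --pt "0 0 0 0 0 -24" --pt "0 0 0 0 0 -27" --pt "0 0 0 0 0 -30" --pt "0 0 0 0 0 -30" --pt "0 0 0 0 0 -30"

```text
time: 48.42
ee_pos: [0.5034, 0.3404, 0.1077]
tool_rot: [1.346, 1.116, -1.332]
ft_force: [0.2, -1.7, 1.0]
grip_width: 0.015
```

```bash
python3 mon.py 18
```

```text
48.42 [0.5034 0.3404 0.1077] az -10.2 j6 0.72 F [ 0.2 -1.7  1. ] Tz -0.048
top wood (195, 180, 30, 36) 746.5
top dark (225, 186, 9, 31) 94.0
side wood (185, 224, 28, 8) 113.0
side wood (228, 182, 25, 29) 457.5
side dark (235, 202, 26, 23) 311.0
side dark (220, 199, 9, 15) 78.0
side dark (211, 145, 27, 9) 150.0
```

Emit:
play_rows --pt "0 0 0 0 0 -3" --pt "0 0 0 0 0 -6" --pt "0 0 0 0 0 -9" --pt "0 0 0 0 0 -12" --pt "0 0 0 0 0 -15" --pt "0 0 0 0 0 -18" --pt "0 0 0 0 0 -21" --pt "0 0 0 0 0 -24" --pt "0 0 0 0 0 -27" --pt "0 0 0 0 0 -30" --pt "0 0 0 0 0 -30" --pt "0 0 0 0 0 -30"

```text
time: 49.52
ee_pos: [0.5034, 0.3404, 0.1077]
tool_rot: [1.709, 0.787, -1.695]
ft_force: [0.6, -1.9, 0.9]
grip_width: 0.0151
```

```bash
python3 mon.py 19; cat > tq.py <<'E'
from st import *
T=[]
for i in range(5):
    im=robot.camera("top"); T.append(robot.get_obs()["ft_torque"])
T=np.array(T); p,R,o=state(); 
H,S,V=cv2.split(cv2.cvtColor(im,cv2.COLOR_RGB2HSV)); m=((H>12)&(H<22)&(S>80)&(V>80))[165:235,160:245]
c=(m.sum(0)>5); xs=np.flatnonzero(c)+160
print("az",az(R).round(2),"T",T.mean(0).round(3),"sd",T.std(0).round(3),"wood cols",xs.min(),xs.max(),"j6",o["joints"][5].round(3),"jt6",o["joint_torque"][5].round(3),"t",round(o["time"],1))
E
python3 tq.py
```

```text
49.52 [0.5034 0.3404 0.1077] az -40.1 j6 1.24 F [ 0.6 -1.9  0.9] Tz -0.056
top wood (200, 181, 25, 35) 628.5
top dark (225, 203, 8, 19) 50.5
top dark (196, 203, 8, 16) 55.0
top dark (226, 185, 8, 18) 74.5
side wood (185, 224, 28, 8) 114.5
side wood (230, 183, 23, 28) 399.0
side dark (235, 202, 26, 23) 310.0
side dark (221, 200, 9, 15) 78.5
side dark (213, 145, 25, 9) 138.0
az -40.24 T [-0.141  0.036  0.041] sd [0.024 0.028 0.02 ] wood cols 201 224 j6 1.244 jt6 0.017 t 49.9
```

Emit:
play_rows --pt "0 0 0 0 0 -3" --pt "0 0 0 0 0 -6" --pt "0 0 0 0 0 -9" --pt "0 0 0 0 0 -12" --pt "0 0 0 0 0 -12"

```text
time: 50.28
ee_pos: [0.5034, 0.3403, 0.1077]
tool_rot: [1.847, 0.622, -1.834]
ft_force: [0.0, -0.9, 2.0]
grip_width: 0.0152
```

```bash
python3 tq.py
```

```text
az -52.17 T [-0.127  0.024  0.007] sd [0.018 0.025 0.035] wood cols 201 224 j6 1.453 jt6 0.011 t 50.5
```

Emit:
play_rows --pt "0 0 0 0 0 -3" --pt "0 0 0 0 0 -6" --pt "0 0 0 0 0 -8" --pt "0 0 0 0 0 -8"

```text
time: 50.87
ee_pos: [0.5035, 0.3404, 0.1077]
tool_rot: [1.933, 0.506, -1.92]
ft_force: [0.2, -0.7, 0.9]
grip_width: 0.0153
```

```bash
python3 tq.py
```

```text
az -60.12 T [-0.102  0.009  0.019] sd [0.032 0.034 0.036] wood cols 201 224 j6 1.592 jt6 0.011 t 51.1
```

Emit:
play_rows --pt "0 0 0 0 0 -3" --pt "0 0 0 0 0 -6" --pt "0 0 0 0 0 -8" --pt "0 0 0 0 0 -8"

```text
time: 51.45
ee_pos: [0.5035, 0.3403, 0.1077]
tool_rot: [2.016, 0.381, -2.004]
ft_force: [0.3, -1.2, 1.1]
grip_width: 0.0147
```

```bash
python3 tq.py
```

```text
az -68.06 T [-0.128 -0.017 -0.014] sd [0.042 0.034 0.047] wood cols 201 224 j6 1.731 jt6 0.011 t 51.7
```

Emit:
play_rows --pt "0 0 0 0 0 -3" --pt "0 0 0 0 0 -6" --pt "0 0 0 0 0 -8" --pt "0 0 0 0 0 -8"

```text
time: 52.03
ee_pos: [0.5035, 0.3403, 0.1077]
tool_rot: [2.095, 0.247, -2.084]
ft_force: [0.6, -0.4, 0.8]
grip_width: 0.0149
```

```bash
python3 tq.py; python3 mon.py 20; python3 - <<'E'
import cv2,numpy as np
a=cv2.imread("pics/side_20.png");d=cv2.imread("pics/top_20.png")
f=lambda im,x,y:cv2.resize(im[y-40:y+40,x-50:x+50],None,fx=4,fy=4,interpolation=cv2.INTER_CUBIC)
cv2.imwrite("pics/c20.png",np.hstack([f(a,228,190),f(d,195,200)]))
E
```

```text
az -76.01 T [-0.121 -0.026 -0.017] sd [0.029 0.045 0.031] wood cols 201 224 j6 1.87 jt6 0.011 t 52.3
52.28 [0.5035 0.3403 0.1077] az -76.0 j6 1.87 F [ 1.  -1.4  1.8] Tz -0.014
top wood (201, 181, 24, 35) 620.5
top dark (224, 185, 10, 34) 98.5
side wood (185, 224, 28, 8) 111.5
side wood (231, 184, 22, 28) 397.0
side dark (235, 202, 26, 23) 305.5
side dark (222, 201, 8, 14) 70.0
side dark (212, 145, 26, 9) 142.5
```

View pics/c20.png

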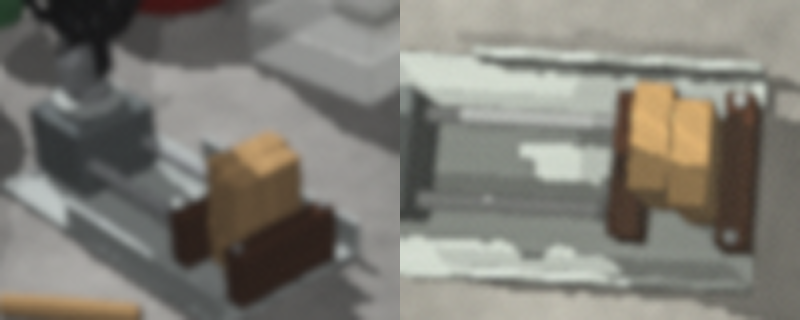

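B stands upright again beside A, about 8 mm to +x, and the jaw is almost on it. I go on in 8° steps.

Emit:
play_rows --pt "0 0 0 0 0 -3" --pt "0 0 0 0 0 -6" --pt "0 0 0 0 0 -8" --pt "0 0 0 0 0 -8"

```text
time: 52.72
ee_pos: [0.5035, 0.3403, 0.1077]
tool_rot: [2.17, 0.104, -2.159]
ft_force: [0.1, -0.9, 1.5]
grip_width: 0.0148
```

```bash
python3 tq.py
```

```text
az -83.98 T [-0.146 -0.039  0.072] sd [0.056 0.037 0.035] wood cols 202 224 j6 2.009 jt6 0.067 t 53.0
```

Emit:
play_rows --pt "0 0 0 0 0 -3" --pt "0 0 0 0 0 -6" --pt "0 0 0 0 0 -8" --pt "0 0 0 0 0 -8"

```text
time: 53.3
ee_pos: [0.5035, 0.3403, 0.1077]
tool_rot: [-2.213, 0.047, 2.203]
ft_force: [1.1, -1.5, 0.5]
grip_width: 0.0154
```

```bash
python3 tq.py
```

```text
az -91.92 T [-0.138 -0.085  0.066] sd [0.016 0.035 0.023] wood cols 202 224 j6 2.148 jt6 0.071 t 53.5
```

The torque has risen to 0.07 N m, so the jaw is now pushing the boards. I use smaller steps.

Emit:
play_rows --pt "0 0 0 0 0 -3" --pt "0 0 0 0 0 -6" --pt "0 0 0 0 0 -6" --pt "0 0 0 0 0 -6"

```text
time: 53.88
ee_pos: [0.5035, 0.3403, 0.1077]
tool_rot: [-2.159, 0.156, 2.15]
ft_force: [0.1, -0.9, 0.2]
grip_width: 0.0152
```

```bash
python3 tq.py
```

```text
az -97.88 T [-0.148 -0.097  0.052] sd [0.033 0.03  0.026] wood cols 202 224 j6 2.251 jt6 0.049 t 54.1
```

Emit:
play_rows --pt "0 0 0 0 0 -3" --pt "0 0 0 0 0 -6" --pt "0 0 0 0 0 -6" --pt "0 0 0 0 0 -6"

```text
time: 54.47
ee_pos: [0.5035, 0.3403, 0.1077]
tool_rot: [-2.101, 0.262, 2.093]
ft_force: [-0.1, -1.0, 0.7]
grip_width: 0.0151
```

```bash
python3 tq.py
```

```text
az -103.84 T [-0.145 -0.09   0.057] sd [0.024 0.04  0.05 ] wood cols 202 224 j6 2.355 jt6 0.048 t 54.7
```

Emit:
play_rows --pt "0 0 0 0 0 -3" --pt "0 0 0 0 0 -6" --pt "0 0 0 0 0 -6" --pt "0 0 0 0 0 -6"

```text
time: 55.05
ee_pos: [0.5035, 0.3403, 0.1077]
tool_rot: [-2.041, 0.363, 2.034]
ft_force: [1.0, -1.2, 1.2]
grip_width: 0.0152
```

```bash
python3 tq.py
```

```text
az -109.8 T [-0.143 -0.104  0.057] sd [0.044 0.039 0.052] wood cols 202 224 j6 2.459 jt6 0.048 t 55.3
```

Emit:
play_rows --pt "0 0 0 0 0 -3" --pt "0 0 0 0 0 -6" --pt "0 0 0 0 0 -6" --pt "0 0 0 0 0 -6"

```text
time: 55.63
ee_pos: [0.5035, 0.3403, 0.1077]
tool_rot: [-1.979, 0.459, 1.973]
ft_force: [1.3, -1.7, 1.1]
grip_width: 0.0148
```

```bash
python3 tq.py
```

```text
az -115.75 T [-0.169 -0.085  0.049] sd [0.024 0.026 0.034] wood cols 202 224 j6 2.563 jt6 0.048 t 55.9
```

The torque has held at a constant 0.048 for four steps, which could mean the clutch is already slipping. I stop here and compare jaw positions before turning further.

```bash
python3 mon.py 21; python3 - <<'E'
from go import *
# jaw edge: mean profile shifts between saved pictures, sub-pixel by phase correlation on jaw-only patches
def patch(n,t,r): 
    g=cv2.cvtColor(cv2.imread(f"pics/{n}_{t}.png"),cv2.COLOR_BGR2GRAY).astype(np.float32); return g[r[1]:r[3],r[0]:r[2]]
def edge(t):
    r=patch("top",t,(188,211,204,217)); g=np.diff(r.mean(0)); return r.mean(0).round(0).astype(int).tolist()
for t in("18","19","20","21"): print(t,edge(t))
a=cv2.imread("pics/side_21.png");d=cv2.imread("pics/top_21.png")
f=lambda im,x,y:cv2.resize(im[y-30:y+30,x-40:x+40],None,fx=5,fy=5,interpolation=cv2.INTER_CUBIC)
cv2.imwrite("pics/c21.png",np.hstack([f(a,205,180),f(d,205,202)]))
E
```

```text
55.88 [0.5035 0.3403 0.1077] az -115.8 j6 2.56 F [ 0.3 -2.4  0.6] Tz 0.033
top wood (201, 181, 25, 34) 609.5
top dark (198, 208, 7, 11) 43.5
top dark (225, 194, 9, 23) 72.0
side wood (185, 224, 28, 8) 112.5
side wood (231, 184, 22, 27) 391.0
side dark (234, 202, 27, 23) 303.0
side dark (222, 200, 8, 15) 72.5
side dark (203, 145, 35, 9) 197.5
18 [122, 120, 118, 113, 99, 77, 60, 59, 60, 62, 62, 63, 59, 55, 52, 66]
19 [122, 122, 123, 121, 115, 104, 85, 67, 60, 60, 61, 62, 63, 61, 57, 52]
20 [122, 121, 121, 122, 122, 117, 109, 99, 80, 64, 58, 62, 62, 62, 63, 61]
21 [121, 120, 121, 122, 122, 118, 112, 102, 87, 69, 59, 60, 61, 62, 62, 61]
```

The jaw edge moved 0.048 px/deg before, but only 0.33 px in the last 40°. So the jaw was blocked near az -83, and the clutch has slipped about 33°, under the 45° limit. Turning is finished, so I release straight up.

Emit:
play_rows --pt "0 0 0 0 0 0" --pt "0 0 0 0 0 0" --pt "0 0 0 0 0 0" --pt "0 0 0 0 0 0" --pt "0 0 0 0 0 0" --pt "0 0 0 0 0 0" --pt "0 0 0 0 0 0" --pt "0 0 0 0 0 0" --pt "0 0 0 0 0 0" --pt "0 0 0.01 0 0 0" --pt "0 0 0.03 0 0 0" --pt "0 0 0.06 0 0 0" --pt "0 0 0.09 0 0 0" --pt "0 0 0.12 0 0 0" --pt "0 0 0.15 0 0 0" --pt "-0.04 0 0.16 0 0 0" --pt "-0.08 0 0.16 0 0 0" --pt "-0.1 0 0.16 0 0 0" --pt "-0.1 0 0.16 0 0 0" --grip 0.085

```text
time: 57.57
ee_pos: [0.4033, 0.3371, 0.2705]
tool_rot: [-1.982, 0.448, 1.976]
ft_force: [-1.1, -0.1, -0.1]
grip_width: 0.0851
```

```bash
python3 mon.py 22; python3 - <<'E'
from go import *
r=cv2.cvtColor(cv2.imread("pics/top_22.png"),cv2.COLOR_BGR2GRAY).astype(float)[204:217,188:211] if 0 else cv2.cvtColor(cv2.imread("pics/top_22.png"),cv2.COLOR_BGR2GRAY).astype(float)[211:217,188:204]
for t in("20","21","22"):
    g=cv2.cvtColor(cv2.imread(f"pics/top_{t}.png"),cv2.COLOR_BGR2GRAY).astype(float)[211:217,188:204].mean(0); print(t,g.round(0)[3:12])
a=cv2.imread("pics/side_22.png");d=cv2.imread("pics/top_22.png")
f=lambda im,x,y:cv2.resize(im[y-45:y+45,x-60:x+60],None,fx=6,fy=6,interpolation=cv2.INTER_CUBIC)
cv2.imwrite("pics/c22.png",cv2.resize(np.hstack([f(a,225,185),f(d,180,200)]),None,fx=.55,fy=.55))
E
```

```text
57.57 [0.4033 0.3371 0.2705] az -115.2 j6 2.64 F [-1.1 -0.1 -0.1] Tz 0.011
top wood (200, 181, 26, 34) 622.5
top dark (225, 185, 9, 37) 83.5
top dark (197, 184, 9, 36) 91.5
side wood (185, 224, 28, 8) 110.5
side wood (230, 184, 23, 28) 403.0
side dark (235, 202, 26, 23) 301.0
side dark (222, 200, 8, 15) 75.0
side dark (203, 145, 35, 9) 190.0
20 [122. 122. 117. 109.  99.  80.  64.  58.  62.]
21 [122. 122. 118. 112. 102.  87.  69.  59.  60.]
22 [150. 151. 149. 142. 134. 116.  93.  80.  79.]
```

View pics/c22.png

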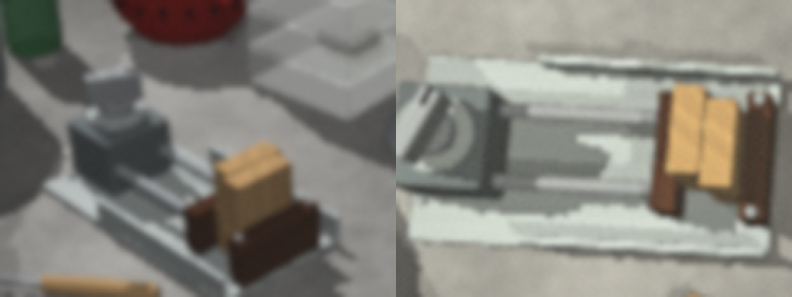

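Both boards stand upright and clamped between fence and jaw, and the gripper is clear. I move the last joint off its limit, check the bystanders and hand in.

Emit:
play_rows --pt "0 0 0 0 0 5" --pt "0 0 0 0 0 10" --pt "0 0 0 0 0 15" --pt "0 0 0 0 0 15" --pt "0 0 0 0 0 15"

```text
time: 58.08
ee_pos: [0.4065, 0.3368, 0.2688]
tool_rot: [-2.131, 0.203, 2.123]
ft_force: [0.2, 0.4, 0.1]
grip_width: 0.0846
```

```bash
python3 - <<'E'
from go import *
im=robot.camera("top"); a=cv2.imread("pics/top0.png")[:,:,::-1]
for n,(x,y) in dict(dish=(336,194),white=(316,257),yellow=(428,243),turq=(423,176),spoon=(180,270)).items():
    s=np.s_[y-25:y+25,x-28:x+28]; print(n,np.abs(im[s].astype(int)-a[s]).mean().round(1))
print(robot.get_obs()["joints"].round(2)); print(robot.hand_in())
E
```

```text
dish 7.5
white 18.6
yellow 3.7
turq 3.8
spoon 5.0
[ 0.63 -0.09  1.37 -0.01  1.87  2.39]
the job is handed in; nothing more can be done
None
```

I handed the job in at about 58 s with both serving boards standing on their short edges in the press, faces towards fence and jaw. Only two boards were on the counter. I turned the thumbscrew clockwise over four grasps, until the clutch slipped, then released it.

- **Board knocked over:** The second board tipped against the jaw partway through the turning, probably the announced knock. I did not re-place it by hand. The closing jaw pushed it upright again. It stands about 8 mm to one side of the first board, and the last picture shows both upright and tight in the row.
- **Clutch slip:** I estimate about 33° (0.57 rad), under the 45° limit. I did not stop right at the first slip. I first took the rise in torque for boards sliding, and only noticed several small steps later that the jaw had moved just 0.33 px in 40°. That estimate comes from the jaw edge in the pictures; I did not read the black marks. The torque reading at rest was only about 0.05–0.07 N m, below the 0.16 N m expected, so it did not confirm the slip.
- **Other things in the scene:** The dish and the yellow and turquoise look-alikes matched the first picture, and so did the spoon. The patch around the white one differed more (18.6 grey levels). I did not find out why. It may be the arm's shadow, as nothing was commanded near it.

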